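Pin the tilt-out bin shut

TASK

Lock the tilt-out bin under the ledge: swing its flap fully shut, push the hitch pin from the toothbrush stand down through the cross hole of the stud until its flange sits on the stud, then swing the pin's sprung loop down over the stud's free end until it snaps underneath. Be gentle: never press harder than 30 N on the bin, its flap or its stud, by hand or through the pin; leave the other things where they stand, and let go of everything at the end.

Things in the scene. Friction and masses are not known exactly. Their poses are not given: they have to be found in the camera images.
- bin: white plastic tilt-out bin, fixed under the front of the painted ledge (board 180 to 200 mm up, front edge 35 mm behind the flap). Origin: on the counter, front plane of the shut flap, mid-width; x into the bin (away from the robot), z up. A fixed square steel stud, 22 mm wide, 20 mm tall, top at z = 145 mm, sticks out along -x through the flap's notch; vertical round cross hole at y = 0
- hole_nominal (a point): point of the bin, x = -32, y = 0, z = 145 mm: nominal centre of the cross hole's upper mouth. The hole (11.4 mm, right through, 0.6 mm chamfer) really lies up to 8 mm nearer to or farther from the flap than this, as the stud is screwed out differently each time: find it by feel or sight. The stud's free end is 28 mm beyond the hole's true axis
- flap (a joint): flap angle, rad: 0 shut, growing as its top swings out to the bin's -x. Panel 174 mm wide, 6 mm thick, hinged 20 mm above the counter, 145 mm from hinge to top edge. In the middle a 28 mm wide notch, from 118 mm height up, clears the stud. Stays where left (0.14 N m, about 1 N at the top). Push it 25 to 85 mm beside the middle, near the top
- flap_top (a point): middle of the flap's upper edge line (over the notch), on its front face; moves with the flap
- hitch_pin: steel hitch pin, about 120 g, upright in the stand. Origin: centre of its flange's flat underside, z up, loop hinge line along y at z = 8 mm, loop out to -x. Shaft 10 mm thick from z = 0 to -34 mm, edge of the tip bevelled 1 mm; flange 24 x 24 x 4 mm. Seated, its origin is at bin z = 145 mm and its -x must point along the bin's -x, so that the loop is on the stud's free-end side
- pin_tip (a point): lower end of the pin's shaft, pin z = -34 mm
- pin_grip (a point): on the pin's upright grip plate, pin z = 36 mm. Plate 24 mm (pin x) by 10 mm (pin y), from z = 14 to 52 mm; grip it across y from above, fingertips above pin z = 17 mm to clear the loop
- loop (a joint): loop angle, rad: 0 level to the pin's -x, negative raised, positive swung down; stays where left. Legs at y = +-17 mm, cross bar 6 mm thick, 36 mm from the hinge line, sprung to stretch out up to 14 mm (1 N/mm). Pressed down just beyond the stud's end it stretches 7 mm over the end face (6 to 12 N), clears the lower edge near 0.8 rad and snaps under to 1.0 or more; locked from 0.9
- loop_bar (a point): middle of the loop's cross bar; as it clears the stud's lower edge it is about 30 mm from the pin's axis, at about bin z = 122 mm
- pin_stand: white ceramic toothbrush stand, fixed, 60 mm (x) by 110 mm (y), 50 mm tall, three 14 mm holes 42 mm deep at y = -36, 0, 36 mm; the pin stands in the middle one, its flange on the top. Origin under its middle, on the counter. Left or right of the bin
- steel_tumbler: steel tumbler, 72 mm wide, 95 mm tall, with two toothbrushes (to 180 mm), on the ledge. Its origin is under its middle. Leave it alone.
- glass_tumbler: glass tumbler, 74 mm wide, 105 mm tall, with a toothbrush (to 180 mm), on the ledge. Its origin is under its middle. Leave it alone.
- blue_tumbler: blue plastic tumbler, 70 mm wide, 100 mm tall, with two toothbrushes (to 180 mm), on the ledge. Its origin is under its middle. Leave it alone.
- tall_tumbler: tall glass tumbler, 68 mm wide, 115 mm tall, with a toothbrush (to 180 mm), on the ledge. Its origin is under its middle. Leave it alone.
- soap_dish: white soap dish with soap, 85 x 120 mm, 38 mm tall, on the counter on the other side of the bin than the stand. Its origin is under its middle. Leave it alone.
- cream_jar: round jar, 56 mm wide, 55 mm tall, on the counter. Its origin is under its middle. Leave it alone.
- nail_brush: wooden nail brush on the counter, 90 x 36 mm, 28 mm tall. Its origin is under its middle. Leave it alone.
Not all that is in view belongs to the job. Leave any pink or red look-alike of the hitch_pin alone.

How it is judged:
By the outcome, as a careful person would: the job done as asked, in the order asked, and still so for the second after the job is handed in, with the robot touching nothing.
It also fails if it takes over 72 s, if anything falls off the work surface, if the arm or the gripper's body presses on something with over 40 N, if the wrist force passes 120 N, or if a joint passes its speed limit or range.

ROBOT

A 7-joint arm with a two-finger parallel gripper is mounted at the origin on the work surface. World frame = base frame: x ahead of the robot, y to its left, z up, the work surface at z = 0. Lengths are in m, angles in rad, forces in N, time in s.
With the tool pointing down it reaches from about 0.4 to 0.9 m from the base axis. Payload 5.5 kg.
Tool frame: the origin (TCP) lies between the finger pads; the fingertips stand 19 mm ahead of it and the grasp point (between the pads) is the TCP; z points along the fingers, y is the direction in which the jaws open and shut (so a half turn about z gives the same grasp; the last joint's range is limited). The gripper opens to 85 mm and grips with 20 to 120 N. Pads are 22 mm wide; open, the fingers measure 114 mm over their backs; the gripper's body (76 mm by 85 mm) begins 54 mm behind the grasp point. The pads swing forward as they close: fully open they stand 13 mm farther back than shut.
Start: joints at [-0.887, 0.501, -0.427, 1.55, 0.221, 1.138, -0.21], TCP at [0.265, 0.593, 0.25] pointing down, gripper open.
Joint ranges: [-2.88, 2.88], [-0.31, 2.03], [-1.54, 1.56], [0.2, 2.42], [-1.41, 4.55], [0.19, 2.02], [-2.57, 2.57]. Speed limits (rad/s): [2.57, 2.57, 3.14, 3.14, 3.14, 3.14, 3.14].

INTERFACE

Orientations are given as a rotation vector (axis times angle).
In Python, from rig import read_state, cams, ticket gives the robot as it stands.
- The arm moves only by the tool apply_moves, never from a script. Its argument "increments" is a list of rows, each an object with "fingers": the opening, from -1 (shut) to 1 (fully open); "offset": the shift along the tool's x, y, z in m, a list of three; "roll": the turn about the tool's z in degrees. In form: [{"fingers": fingers, "offset": [tx, ty, tz], "roll": roll}, ...]. A call has exactly 10 rows; each row shifts and turns the commanded pose from where the row before left it, along the tool's axes as they then stand; what a row does not reach is not made up. A row lasts 1/12 s, in which the tool goes at most 41.7 mm and 7.16 degrees, less where a joint would pass 70% of its speed; a pose out of reach is approached as far as the arm can. A call with a gripper value outside its range is refused whole. The fingers move at their own pace and stop on an object; the grip force is fixed at half the most. Time passes only in rows, so rows that do not move let the fingers close, or fill a call up. It gives the time, the measured TCP pose, the force and the opening at its end, in the units of the state.
- read_state(): the state, without advancing time (a new reading comes with each control period).
- cams.camera(name): name is "side" or "top" or "wrist"; returns a dict with "color" (384x512x3 uint8, blue, green, red), "intrinsics" (3x3 intrinsics, pixels), "T" (4x4, takes a point from camera to world coordinates); the wrist camera has in their place "T_tool_cam" (4x4, takes a point from camera to tool coordinates, whose origin is the TCP and whose axes are the flange's). Camera axes: x right, y up, looking along -z (the intrinsics and any distortion apply to the point x, -y, -z); pixel columns grow to the right and rows downward; lengths in m; the calibration is good to about 2 mm. The wrist camera is an equidistant fisheye: a pixel r from the principal point sees the ray r / f radians off the axis. A picture is of the moment at which its call begins: read the wrist's pose just before it. There is no depth.
- ticket.job_done(): hands the job in, once; it reports no verdict.
The state is a dict: "t": time; "qpos": joint angles; "joint_velocities": joint speeds; "joint_torque": joint torques, N m; "tool_pos": TCP position; "orientation": TCP orientation; "wrist_force": force on the tool from outside, world axes, zero at the start; "wrist_torque": the same for the moment, N m; "opening": finger opening in m.
Only numpy, scipy, OpenCV 4.12 (cv2) and the standard library are available. Lean on these libraries where they do the work, as an engineer would, in place of code of your own. Each camera call takes 0.05 s, during which the arm holds its last target.

## Working session

There is one attempt and no reset: what is moved stays moved. The work goes in short steps, Python scripts to look and compute and a tool call to move; the robot and the scene stay as the last step left them, time stands still between calls to the robot, and variables do not carry over. Pictures are saved under pics/ and viewed, and the job is handed in when it is done.

Besides the shell and the picture viewer there is one more tool, called after ">>>" as name([rows], argument=value, ...), one row to a line, values as JSON. apply_moves: Moves the arm, as the interface text tells. Its arguments: {"type":"object","properties":{"increments":{"type":"array","items":{"type":"object","properties":{"fingers":{"type":"number"},"offset":{"type":"array","items":{"type":"number"}},"roll":{"type":"number"}}}}},"required":["increments"]}

```bash
ls; mkdir -p pics; cat > h.py <<'E'
import numpy as np, cv2
from scipy.spatial.transform import Rotation as R
from rig import read_state, cams, ticket
def snap(n,f):
    s=read_state(); c=cams.camera(n); cv2.imwrite('pics/'+f+'.png',c['color'])
    K=np.array(c['intrinsics'])
    if n=='wrist':
        T=np.eye(4);T[:3,:3]=R.from_rotvec(s['orientation']).as_matrix();T[:3,3]=s['tool_pos'];T=T@np.array(c['T_tool_cam'])
    else: T=np.array(c['T'])
    np.savez('pics/'+f+'.npz',K=K,T=T,fe=(n=='wrist')); return c
def ray(f,u,v):
    d=np.load('pics/'+f+'.npz');K,T=d['K'],d['T']
    x=(u-K[0,2])/K[0,0];y=(v-K[1,2])/K[1,1]
    if d['fe']:
        r=np.hypot(x,y);k=np.sin(r)/max(r,1e-9);p=np.array([x*k,-y*k,-np.cos(r)])
    else: p=np.array([x,-y,-1.]);p/=np.linalg.norm(p)
    return T[:3,3],T[:3,:3]@p
def onz(f,u,v,z):
    o,d=ray(f,u,v); return o+d*(z-o[2])/d[2]
def tri(*a):
    A=np.zeros((3,3));b=np.zeros(3)
    L=[ray(*q) for q in a]
    for o,d in L:
        P=np.eye(3)-np.outer(d,d);A+=P;b+=P@o
    p=np.linalg.solve(A,b); return p,[np.linalg.norm((np.eye(3)-np.outer(d,d))@(p-o)) for o,d in L]
def proj(f,p):
    d=np.load('pics/'+f+'.npz');K,T=d['K'],d['T']
    q=np.linalg.inv(T)@np.append(p,1);q=np.array([q[0],-q[1],-q[2]])
    if d['fe']:
        r=np.arctan2(np.hypot(q[0],q[1]),q[2]);h=np.hypot(q[0],q[1]);x,y=q[0]/h*r,q[1]/h*r
    else: x,y=q[0]/q[2],q[1]/q[2]
    return K[0,0]*x+K[0,2],K[1,1]*y+K[1,2]
E
python3 - <<'E'
from h import *
s=read_state();print(s)
for n in ['side','top','wrist']:
    c=snap(n,n+'0');print(n,c['intrinsics'],c.get('T',c.get('T_tool_cam')))
E
```

```text
pics
{'t': 0.0, 'qpos': array([-0.88681606,  0.50180563, -0.42678851,  1.55150973,  0.22076937,
        1.13827349, -0.21030149]), 'joint_velocities': array([ 8.50834823e-04,  4.26356441e-05,  2.28656402e-03, -8.03616865e-04,
       -1.48690952e-05, -1.43696476e-03,  3.54510899e-04]), 'joint_torque': array([ 9.97317693e-04, -5.69532931e+01, -5.81603363e+00, -2.80923772e+01,
        1.04036409e-02,  1.22925971e-02,  1.07151271e-05]), 'tool_pos': array([0.26526285, 0.59266676, 0.24926068]), 'orientation': array([-6.55916546e-01, -3.07186057e+00,  2.96082237e-03]), 'wrist_force': array([ 0.75862934, -0.42529783, -0.33628928]), 'wrist_torque': array([0.04192694, 0.01836627, 0.03581212]), 'opening': 0.08561154644029179}
side [[359.68342628   0.         252.49693028]
 [  0.         359.68342628 191.88537344]
 [  0.           0.           1.        ]] [[ 0.78968832  0.3325284  -0.51557466  0.01772807]
 [-0.61341816  0.4135565  -0.67282181 -0.63334851]
 [-0.01051311  0.84758238  0.53055969  0.71566935]
 [ 0.          0.          0.          1.        ]]
top [[386.12558249   0.         254.48616046]
 [  0.         386.12558249 184.49312146]
 [  0.           0.           1.        ]] [[-2.87782684e-02  9.92947574e-01 -1.15008374e-01  4.33177351e-01]
 [-9.99579324e-01 -2.90017485e-02 -2.70013042e-04  6.16333847e-02]
 [-3.60355273e-03  1.14952222e-01  9.93364486e-01  1.09153032e+00]
 [ 0.00000000e+00  0.00000000e+00  0.00000000e+00  1.00000000e+00]]
wrist [[297.31863964   0.         252.32348676]
 [  0.         297.31863964 188.04467647]
 [  0.           0.           1.        ]] [[-7.34326389e-04  9.57906335e-01  2.87079978e-01  7.31373822e-02]
 [ 9.99999639e-01  5.80840267e-04  6.19811784e-04 -3.91066146e-04]
 [ 4.26974024e-04  2.87080329e-01 -9.57906416e-01 -1.23036785e-01]
 [ 0.00000000e+00  0.00000000e+00  0.00000000e+00  1.00000000e+00]]
```

View pics/side0.png

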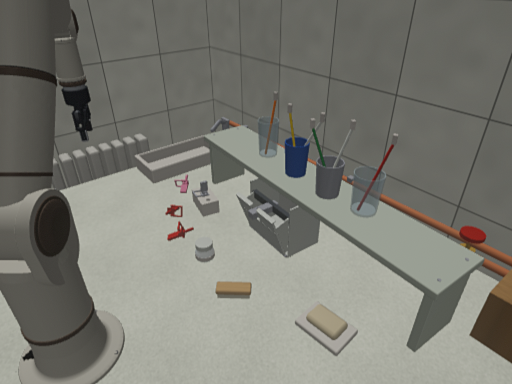

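View pics/top0.png

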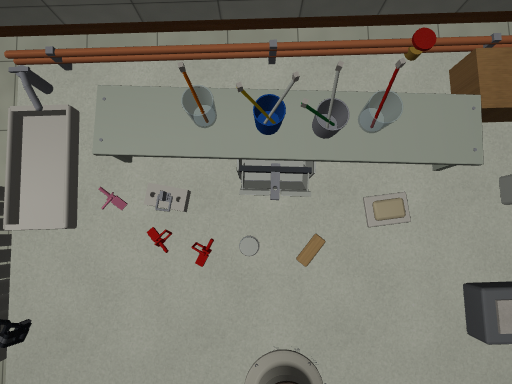

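View pics/wrist0.png

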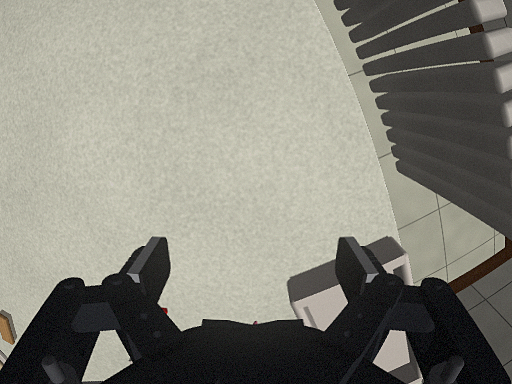

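```bash
python3 - <<'E'
from h import *
t=cv2.imread('pics/top0.png');s=cv2.imread('pics/side0.png')
a=cv2.resize(t[150:250,130:330],None,fx=4,fy=4,interpolation=cv2.INTER_CUBIC)
b=cv2.resize(s[160:270,160:340],None,fx=4.4,fy=4.4,interpolation=cv2.INTER_CUBIC)
cv2.imwrite('pics/t1.png',a);cv2.imwrite('pics/s1.png',b)
for u,v in [(150,190),(190,210),(241,190),(310,193),(276,195)]: print(u,v,onz('top0',u,v,.05),onz('top0',u,v,.145))
E
```

```text
150 190 [0.54700317 0.34576311 0.05      ] [0.53662089 0.31984708 0.145     ]
190 210 [0.48963105 0.23771825 0.05      ] [0.48448179 0.22165721 0.145     ]
241 190 [0.53980565 0.09889838 0.05      ] [0.53007988 0.09549936 0.145     ]
310 193 [ 0.52620169 -0.08763435  0.05      ] [ 0.51771676 -0.07401935  0.145     ]
276 195 [0.52344928 0.00454101 0.05      ] [0.5152154  0.00974852 0.145     ]
```

View pics/t1.png

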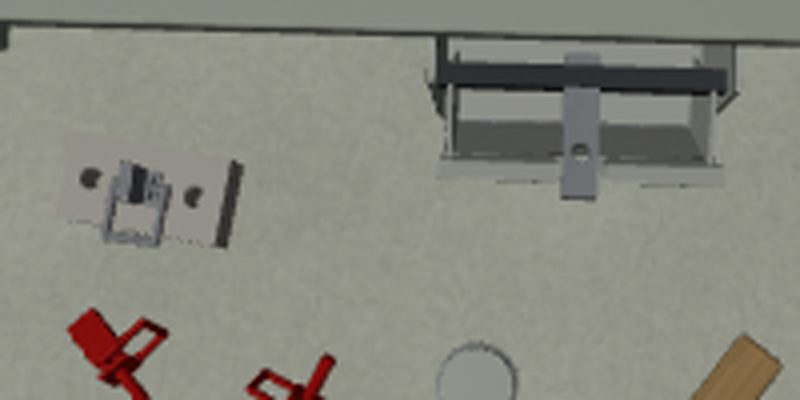

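View pics/s1.png

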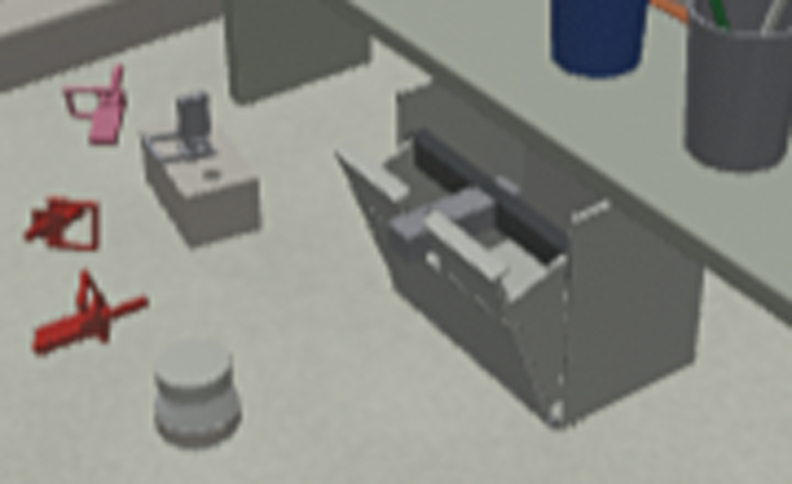

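```bash
python3 - <<'E'
from h import *
def t(a,b,z): return onz('top0',(a+.5)/4-.5+130,(b+.5)/4-.5+150,z)
f=lambda p:np.round(p*1000,1)
print('hole',f(t(580,152,.145)))
for q in [(565,55),(561,198),(600,55),(597,198),(579,199)]: print('stud',f(t(*q,.145)))
for q in [(440,160),(562,166),(600,166),(722,168)]: print('flaptop',f(t(*q,.155)))
for q in [(88,178),(192,196)]: print('stand hole',f(t(*q,.05)))
for q in [(70,135),(240,160),(225,247),(57,217)]: print('stand cor',f(t(*q,.05)))
for q in [(137,184),(135,203)]: print('plate top',f(t(*q,.102)))
for q in [(105,240),(158,243),(112,185),(165,190)]: print('bar',f(t(*q,.058)))
E
```

```text
hole [533.5  12.5 145. ]
stud [594.3  19.7 145. ]
stud [505.5  25.1 145. ]
stud [593.7  -2.  145. ]
stud [504.8   3.  145. ]
stud [504.6  14.1 145. ]
flaptop [530.1  98.5 155. ]
flaptop [524.2  24.3 155. ]
flaptop [523.6   1.1 155. ]
flaptop [520.2 -73.  155. ]
stand hole [535.6 341.3  50. ]
stand hole [521.4 270.9  50. ]
stand cor [565.3 353.6  50. ]
stand cor [544.9 238.2  50. ]
stand cor [486.3 248.9  50. ]
stand cor [509.8 362.2  50. ]
plate top [525.7 295.8 102. ]
plate top [513.5 297.1 102. ]
bar [492.8 327.7  58. ]
bar [489.8 292.2  58. ]
bar [529.7 323.   58. ]
bar [525.2 287.4  58. ]
```

>>> apply_moves([
  {"fingers": 1, "offset": [0, 0, 0], "roll": -5},
  {"fingers": 1, "offset": [0, 0, 0], "roll": -5},
  {"fingers": 1, "offset": [0, 0, 0], "roll": -5},
  {"fingers": 1, "offset": [-0.025, -0.022, 0], "roll": 0},
  {"fingers": 1, "offset": [-0.025, -0.022, 0], "roll": 0},
  {"fingers": 1, "offset": [-0.025, -0.022, 0], "roll": 0},
  {"fingers": 1, "offset": [-0.025, -0.022, 0], "roll": 0},
  {"fingers": 1, "offset": [-0.025, -0.022, 0], "roll": 0},
  {"fingers": 1, "offset": [-0.025, -0.022, 0], "roll": 0},
  {"fingers": 1, "offset": [-0.025, -0.022, 0], "roll": 0},
])

```text
t: 0.98
tool_pos: [0.4146, 0.412, 0.25]
orientation: [-0.249, -3.131, 0.001]
wrist_force: [1.0, 0.6, -0.3]
opening: 0.0857
```

>>> apply_moves([
  {"fingers": 1, "offset": [-0.025, -0.022, 0], "roll": 0},
  {"fingers": 1, "offset": [-0.025, -0.022, 0], "roll": 0},
  {"fingers": 1, "offset": [-0.025, -0.022, 0], "roll": 0},
  {"fingers": 1, "offset": [-0.025, -0.022, 0], "roll": 0},
  {"fingers": 1, "offset": [0, 0, 0], "roll": 0},
  {"fingers": 1, "offset": [0, 0, 0], "roll": 0},
  {"fingers": 1, "offset": [0, 0, 0], "roll": 0},
  {"fingers": 1, "offset": [0, 0, 0], "roll": 0},
  {"fingers": 0, "offset": [0, 0, 0], "roll": 0},
  {"fingers": -1, "offset": [0, 0, 0], "roll": 0},
])

```text
t: 1.82
tool_pos: [0.4977, 0.3122, 0.2503]
orientation: [-0.246, -3.132, -0.001]
wrist_force: [0.0, -0.1, -0.4]
opening: 0.0635
```

```bash
python3 - <<'E'
from h import *
snap('wrist','w1')
s=read_state();print(s['t'],s['tool_pos'],R.from_rotvec(s['orientation']).as_matrix().round(4),s['wrist_force'],s['opening'])
E
```

```text
1.8667 [0.49790426 0.31192547 0.25033238] [[-9.877e-01  1.562e-01 -2.000e-04]
 [ 1.562e-01  9.877e-01  3.000e-04]
 [ 2.000e-04  2.000e-04 -1.000e+00]] [ 0.61895668  0.86164453 -0.11033315] 0.056695760676773316
```

View pics/w1.png

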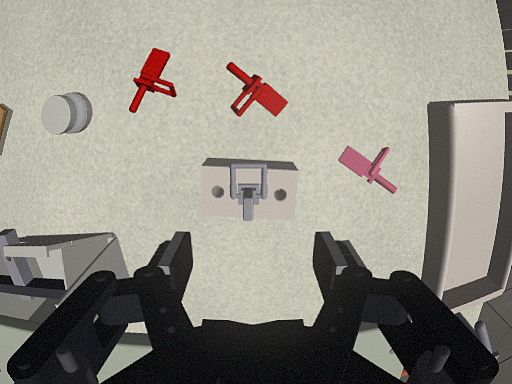

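```bash
python3 - <<'E'
from h import *
t=cv2.imread('pics/w1.png')
a=cv2.resize(t[150:240,190:310],None,fx=6,fy=6,interpolation=cv2.INTER_CUBIC)
cv2.imwrite('pics/w1z.png',a)
E
```

```text
(no output)
```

View pics/w1z.png

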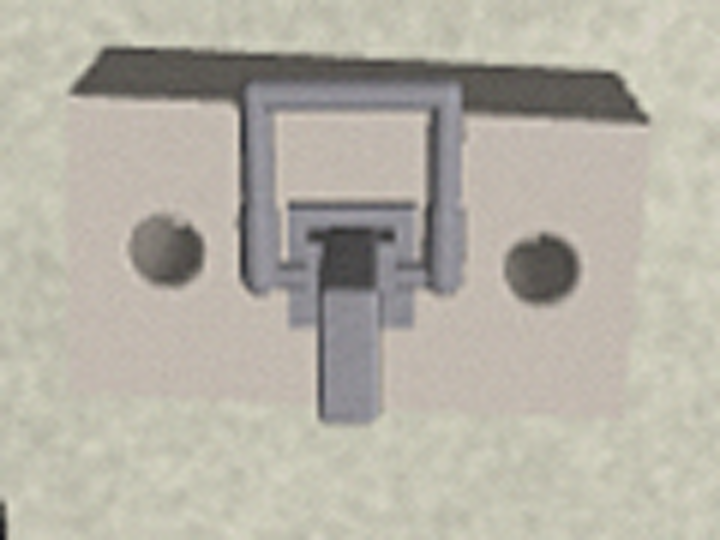

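```bash
python3 - <<'E'
from h import *
def t(a,b,z): return onz('w1',(a+.5)/6-.5+190,(b+.5)/6-.5+150,z)
f=lambda p:np.round(p*1000,1)
for q in [(167,250),(542,269)]: print('stand hole',f(t(*q,.05)))
for n,q,z in [('bar',(248,95),.058),('bar',(460,95),.058),('hingeL',(262,270),.058),('hingeR',(444,270),.058),('flange',(290,205),.054),('fl',(414,205),.054),('fl',(290,326),.054),('fl',(414,326),.054),('ptop',(320,288),.102),('pt',(382,288),.102),('pt',(320,420),.102),('pt',(380,420),.102)]:print(n,f(t(*q,z)))
E
```

```text
stand hole [518.4 267.9  50. ]
stand hole [533.4 338.   50. ]
bar [489.6 289.4  58. ]
bar [495.6 327.3  58. ]
hingeL [522.7 286.1  58. ]
hingeR [528.  319.6  58. ]
flange [512.3 293.1  54. ]
fl [515.9 315.9  54. ]
fl [535.8 289.   54. ]
fl [539.5 312.3  54. ]
ptop [513.6 300.  102. ]
pt [515.1 309.8 102. ]
pt [536.2 296.1 102. ]
pt [537.8 305.9 102. ]
```

>>> apply_moves([
  {"fingers": -1, "offset": [-0.0045, -0.031, 0], "roll": 0},
  {"fingers": -1, "offset": [-0.0045, -0.031, 0], "roll": 0},
  {"fingers": -1, "offset": [-0.0045, -0.031, 0], "roll": 0},
  {"fingers": -1, "offset": [-0.0045, -0.031, 0], "roll": 0},
  {"fingers": -1, "offset": [-0.0045, -0.031, 0], "roll": 0},
  {"fingers": -1, "offset": [-0.0045, -0.031, 0], "roll": 0},
  {"fingers": -1, "offset": [-0.0045, -0.031, 0], "roll": 0},
  {"fingers": -1, "offset": [-0.0045, -0.031, 0], "roll": 0},
  {"fingers": -1, "offset": [0, 0, 0], "roll": 0},
  {"fingers": -1, "offset": [0, 0, 0], "roll": 0},
])

```text
t: 2.7
tool_pos: [0.495, 0.0585, 0.2504]
orientation: [0.255, 3.131, -0.001]
wrist_force: [0.9, 0.9, 0.0]
opening: 0.0001
```

```bash
python3 - <<'E'
from h import *
snap('wrist','w2')
s=read_state();print(s['t'],s['tool_pos'],R.from_rotvec(s['orientation']).as_matrix().round(4),s['wrist_force'],s['opening'])
E
```

```text
2.75 [0.49499479 0.06038554 0.25046102] [[-9.873e-01  1.591e-01  3.000e-04]
 [ 1.591e-01  9.873e-01  4.000e-04]
 [-2.000e-04  4.000e-04 -1.000e+00]] [ 0.28776984  0.13015421 -0.03691677] 0.0002251090226694755
```

View pics/w2.png

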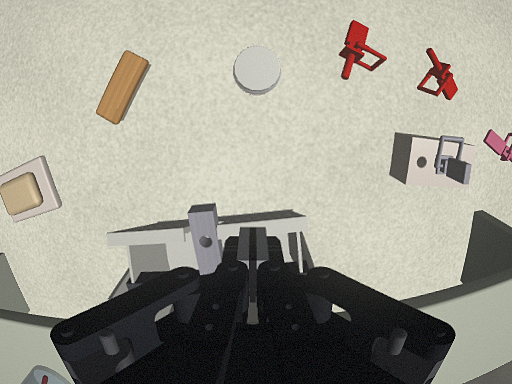

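```bash
python3 - <<'E'
from h import *
t=cv2.imread('pics/w2.png')
cv2.imwrite('pics/w2z.png',cv2.resize(t[195:285,100:220],None,fx=6,fy=6,interpolation=cv2.INTER_CUBIC))
f=lambda p:np.round(p*1000,1)
print(f(onz('w2',206,241,.145)))
for q in [(107,235),(190,224),(218,219),(300,212)]: print(f(onz('w2',*q,.158)))
E
```

```text
[530.9  11.4 145. ]
[508.1 -73.4 158. ]
[508.    5.1 158. ]
[507.1  28.5 158. ]
[511.8  93.  158. ]
```

View pics/w2z.png

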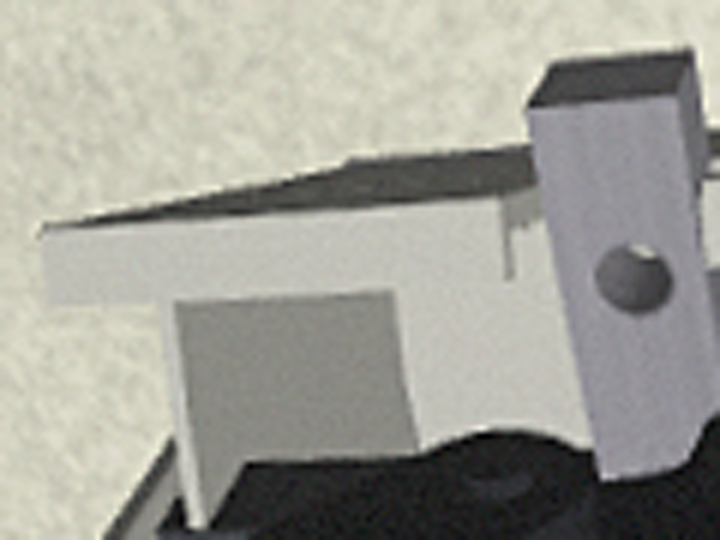

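>>> apply_moves([
  {"fingers": -1, "offset": [0.015, 0, 0], "roll": 0},
  {"fingers": -1, "offset": [0, 0, 0.02], "roll": 0},
  {"fingers": -1, "offset": [0, 0, 0.02], "roll": 0},
  {"fingers": -1, "offset": [0, 0, 0.02], "roll": 0},
  {"fingers": -1, "offset": [0, 0, 0.02], "roll": 0},
  {"fingers": -1, "offset": [0, 0, 0.003], "roll": 0},
  {"fingers": -1, "offset": [0, 0, 0], "roll": 0},
  {"fingers": -1, "offset": [0, 0, 0], "roll": 0},
  {"fingers": -1, "offset": [0, 0, 0], "roll": 0},
  {"fingers": -1, "offset": [0, 0, 0], "roll": 0},
])

```text
t: 3.58
tool_pos: [0.4812, 0.0631, 0.1686]
orientation: [0.249, 3.129, 0.001]
wrist_force: [-0.7, -0.1, 0.4]
opening: -0.0003
```

>>> apply_moves([
  {"fingers": -1, "offset": [-0.005, 0, 0], "roll": 0},
  {"fingers": -1, "offset": [-0.005, 0, 0], "roll": 0},
  {"fingers": -1, "offset": [-0.005, 0, 0], "roll": 0},
  {"fingers": -1, "offset": [-0.005, 0, 0], "roll": 0},
  {"fingers": -1, "offset": [-0.005, 0, 0], "roll": 0},
  {"fingers": -1, "offset": [-0.005, 0, 0], "roll": 0},
  {"fingers": -1, "offset": [-0.005, 0, 0], "roll": 0},
  {"fingers": -1, "offset": [-0.005, 0, 0], "roll": 0},
  {"fingers": -1, "offset": [-0.005, 0, 0], "roll": 0},
  {"fingers": -1, "offset": [0, 0, 0], "roll": 0},
])

```text
t: 4.42
tool_pos: [0.5258, 0.0553, 0.1673]
orientation: [0.25, 3.131, 0.0]
wrist_force: [-0.1, -0.5, 0.5]
opening: -0.0004
```

```bash
python3 - <<'E'
from h import *
snap('side','s2')
s=cv2.imread('pics/s2.png')
cv2.imwrite('pics/s2z.png',cv2.resize(s[100:270,160:340],None,fx=4,fy=3.5,interpolation=cv2.INTER_CUBIC))
E
```

```text
(no output)
```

View pics/s2z.png

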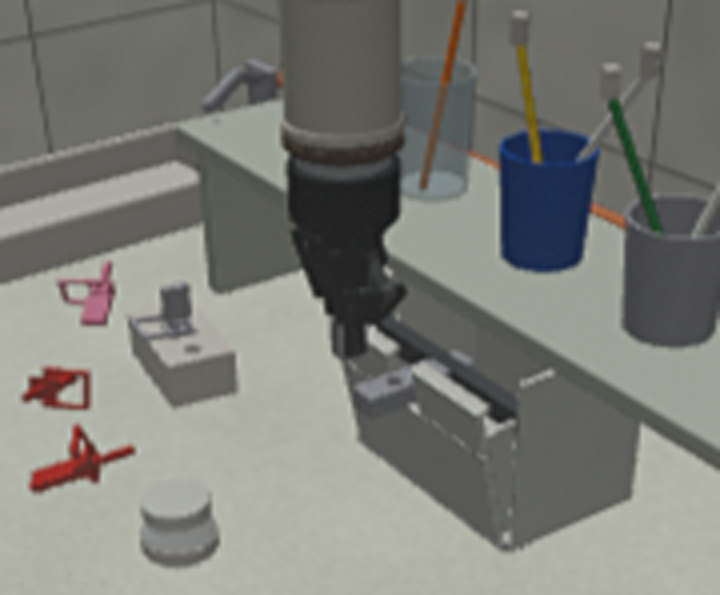

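>>> apply_moves([
  {"fingers": -1, "offset": [-0.003, 0, 0], "roll": 0},
  {"fingers": -1, "offset": [-0.003, 0, 0], "roll": 0},
  {"fingers": -1, "offset": [-0.003, 0, 0], "roll": 0},
  {"fingers": -1, "offset": [-0.003, 0, 0], "roll": 0},
  {"fingers": -1, "offset": [-0.003, 0, 0], "roll": 0},
  {"fingers": -1, "offset": [-0.002, 0, 0], "roll": 0},
  {"fingers": -1, "offset": [0, 0, 0], "roll": 0},
  {"fingers": -1, "offset": [0, 0, 0], "roll": 0},
  {"fingers": -1, "offset": [0, 0, 0], "roll": 0},
  {"fingers": -1, "offset": [0, 0, 0], "roll": 0},
])

```text
t: 5.3
tool_pos: [0.5415, 0.0527, 0.1673]
orientation: [0.25, 3.131, -0.0]
wrist_force: [0.0, 0.0, 0.0]
opening: 0.0003
```

>>> apply_moves([
  {"fingers": -1, "offset": [-0.0005, 0, 0], "roll": 0},
  {"fingers": -1, "offset": [-0.0005, 0, 0], "roll": 0},
  {"fingers": -1, "offset": [-0.0005, 0, 0], "roll": 0},
  {"fingers": -1, "offset": [-0.0005, 0, 0], "roll": 0},
  {"fingers": -1, "offset": [0, 0, 0], "roll": 0},
  {"fingers": -1, "offset": [0, 0, 0], "roll": 0},
  {"fingers": -1, "offset": [0, 0, 0], "roll": 0},
  {"fingers": -1, "offset": [0, 0, 0], "roll": 0},
  {"fingers": -1, "offset": [0, 0, 0], "roll": 0},
  {"fingers": -1, "offset": [0, 0, 0], "roll": 0},
])

```text
t: 6.13
tool_pos: [0.5433, 0.0526, 0.1673]
orientation: [-0.249, -3.132, -0.0]
wrist_force: [-0.4, -0.3, 0.7]
opening: -0.0
```

```bash
python3 - <<'E'
from h import *
snap('side','s3')
print(read_state()['tool_pos'],read_state()['wrist_force'])
s=cv2.imread('pics/s3.png')
cv2.imwrite('pics/s3z.png',cv2.resize(s[160:270,220:340],None,fx=6,fy=5,interpolation=cv2.INTER_CUBIC))
E
```

```text
[0.54333071 0.05252921 0.1672706 ] [-1.0808069   0.69731125  0.01345715]
```

View pics/s3z.png

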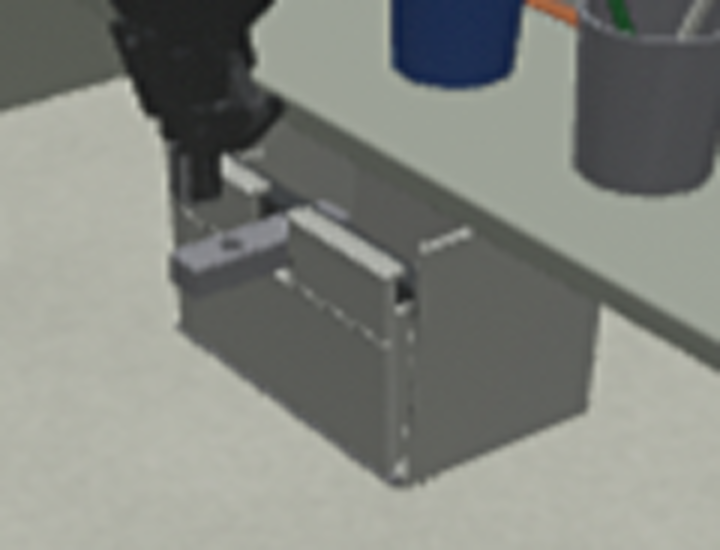

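>>> apply_moves([
  {"fingers": -1, "offset": [-0.0005, 0, 0], "roll": 0},
  {"fingers": -1, "offset": [-0.0005, 0, 0], "roll": 0},
  {"fingers": -1, "offset": [-0.0005, 0, 0], "roll": 0},
  {"fingers": -1, "offset": [-0.0005, 0, 0], "roll": 0},
  {"fingers": -1, "offset": [0, 0, 0], "roll": 0},
  {"fingers": -1, "offset": [0, 0, 0], "roll": 0},
  {"fingers": -1, "offset": [0, 0, 0], "roll": 0},
  {"fingers": -1, "offset": [0, 0, 0], "roll": 0},
  {"fingers": -1, "offset": [0, 0, 0], "roll": 0},
  {"fingers": -1, "offset": [0, 0, 0], "roll": 0},
])

```text
t: 7.02
tool_pos: [0.5454, 0.0521, 0.1673]
orientation: [0.25, 3.132, -0.0]
wrist_force: [-0.9, 0.4, -0.1]
opening: 0.0004
```

>>> apply_moves([
  {"fingers": -1, "offset": [-0.0005, 0, 0], "roll": 0},
  {"fingers": -1, "offset": [-0.0005, 0, 0], "roll": 0},
  {"fingers": -1, "offset": [-0.0005, 0, 0], "roll": 0},
  {"fingers": -1, "offset": [-0.0005, 0, 0], "roll": 0},
  {"fingers": -1, "offset": [0, 0, 0], "roll": 0},
  {"fingers": -1, "offset": [0, 0, 0], "roll": 0},
  {"fingers": -1, "offset": [0, 0, 0], "roll": 0},
  {"fingers": -1, "offset": [0, 0, 0], "roll": 0},
  {"fingers": -1, "offset": [0, 0, 0], "roll": 0},
  {"fingers": -1, "offset": [0, 0, 0], "roll": 0},
])

```text
t: 7.85
tool_pos: [0.5474, 0.0518, 0.1673]
orientation: [0.25, 3.132, 0.0]
wrist_force: [-0.1, 0.2, -0.0]
opening: 0.0
```

>>> apply_moves([
  {"fingers": -1, "offset": [-0.0005, 0, 0], "roll": 0},
  {"fingers": -1, "offset": [-0.0005, 0, 0], "roll": 0},
  {"fingers": -1, "offset": [-0.0005, 0, 0], "roll": 0},
  {"fingers": -1, "offset": [-0.0005, 0, 0], "roll": 0},
  {"fingers": -1, "offset": [0, 0, 0], "roll": 0},
  {"fingers": -1, "offset": [0, 0, 0], "roll": 0},
  {"fingers": -1, "offset": [0, 0, 0], "roll": 0},
  {"fingers": -1, "offset": [0, 0, 0], "roll": 0},
  {"fingers": -1, "offset": [0, 0, 0], "roll": 0},
  {"fingers": -1, "offset": [0, 0, 0], "roll": 0},
])

```text
t: 8.68
tool_pos: [0.5494, 0.0515, 0.1673]
orientation: [0.25, 3.132, 0.0]
wrist_force: [-1.3, 0.6, 0.1]
opening: -0.0002
```

>>> apply_moves([
  {"fingers": -1, "offset": [-0.0005, 0, 0], "roll": 0},
  {"fingers": -1, "offset": [-0.0005, 0, 0], "roll": 0},
  {"fingers": -1, "offset": [-0.0005, 0, 0], "roll": 0},
  {"fingers": -1, "offset": [-0.0005, 0, 0], "roll": 0},
  {"fingers": -1, "offset": [0, 0, 0], "roll": 0},
  {"fingers": -1, "offset": [0, 0, 0], "roll": 0},
  {"fingers": -1, "offset": [0, 0, 0], "roll": 0},
  {"fingers": -1, "offset": [0, 0, 0], "roll": 0},
  {"fingers": -1, "offset": [0, 0, 0], "roll": 0},
  {"fingers": -1, "offset": [0, 0, 0], "roll": 0},
])

```text
t: 9.52
tool_pos: [0.5504, 0.0514, 0.1672]
orientation: [-0.249, -3.13, 0.0]
wrist_force: [-4.7, 1.4, 3.8]
opening: 0.0003
```

```bash
python3 - <<'E'
from h import *
snap('side','s4')
print(read_state()['tool_pos'],read_state()['wrist_force'])
s=cv2.imread('pics/s4.png')
cv2.imwrite('pics/s4z.png',cv2.resize(s[160:270,220:340],None,fx=6,fy=5,interpolation=cv2.INTER_CUBIC))
E
```

```text
[0.55048136 0.05144342 0.16717076] [-5.4200238   1.34216807  3.23394171]
```

View pics/s4z.png

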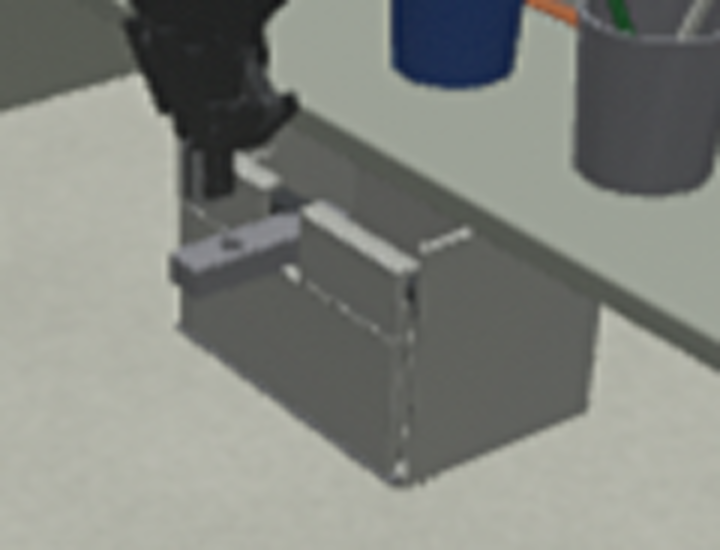

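>>> apply_moves([
  {"fingers": -1, "offset": [-0.0005, 0, 0], "roll": 0},
  {"fingers": -1, "offset": [-0.0005, 0, 0], "roll": 0},
  {"fingers": -1, "offset": [0, 0, 0], "roll": 0},
  {"fingers": -1, "offset": [0, 0, 0], "roll": 0},
  {"fingers": -1, "offset": [0, 0, 0], "roll": 0},
  {"fingers": -1, "offset": [0, 0, 0], "roll": 0},
  {"fingers": -1, "offset": [0, 0, 0], "roll": 0},
  {"fingers": -1, "offset": [0, 0, 0], "roll": 0},
  {"fingers": -1, "offset": [0, 0, 0], "roll": 0},
  {"fingers": -1, "offset": [0, 0, 0], "roll": 0},
])

```text
t: 10.4
tool_pos: [0.5506, 0.0514, 0.1671]
orientation: [-0.248, -3.128, 0.0]
wrist_force: [-7.4, 2.0, 5.4]
opening: 0.0001
```

>>> apply_moves([
  {"fingers": -1, "offset": [0.01, 0, 0], "roll": 0},
  {"fingers": -1, "offset": [0.015, 0, 0], "roll": 0},
  {"fingers": -1, "offset": [0.01, 0, -0.025], "roll": 0},
  {"fingers": 0, "offset": [0.01, 0, -0.03], "roll": 0},
  {"fingers": 1, "offset": [0, -0.01, -0.03], "roll": 0},
  {"fingers": 1, "offset": [0, -0.018, -0.03], "roll": 0},
  {"fingers": 1, "offset": [0, -0.018, -0.018], "roll": 0},
  {"fingers": 1, "offset": [0, 0, 0], "roll": 0},
  {"fingers": 1, "offset": [0, 0, 0], "roll": 0},
  {"fingers": 1, "offset": [0, 0, 0], "roll": 0},
])

```text
t: 11.23
tool_pos: [0.5004, 0.0131, 0.2998]
orientation: [0.25, 3.131, 0.0]
wrist_force: [-0.9, 0.0, -0.2]
opening: 0.0833
```

```bash
python3 - <<'E'
from h import *
snap('wrist','w3')
s=read_state();print(s['t'],s['tool_pos'],s['orientation'],s['wrist_force'],s['opening'])
t=cv2.imread('pics/w3.png')
cv2.imwrite('pics/w3z.png',cv2.resize(t[140:280,170:330],None,fx=5,fy=4.2,interpolation=cv2.INTER_CUBIC))
E
```

```text
11.2833 [0.50006032 0.01350542 0.29925408] [-2.48076284e-01 -3.13074571e+00 -4.06105932e-04] [ 0.75801165 -0.49506183  0.40727005] 0.08507873116215273
```

View pics/w3.png

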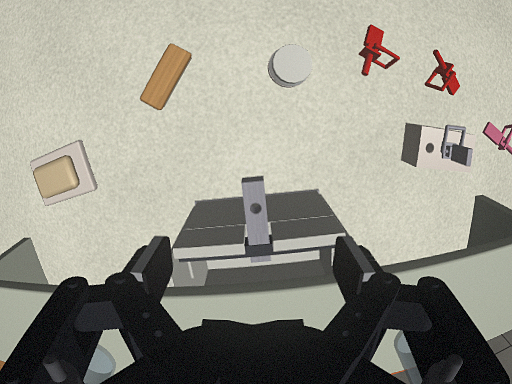

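```bash
python3 - <<'E'
from h import *
t=cv2.imread('pics/w3.png')
cv2.imwrite('pics/w3z.png',cv2.resize(t[170:260,210:330],None,fx=6,fy=6,interpolation=cv2.INTER_CUBIC))
E
```

```text
(no output)
```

View pics/w3z.png

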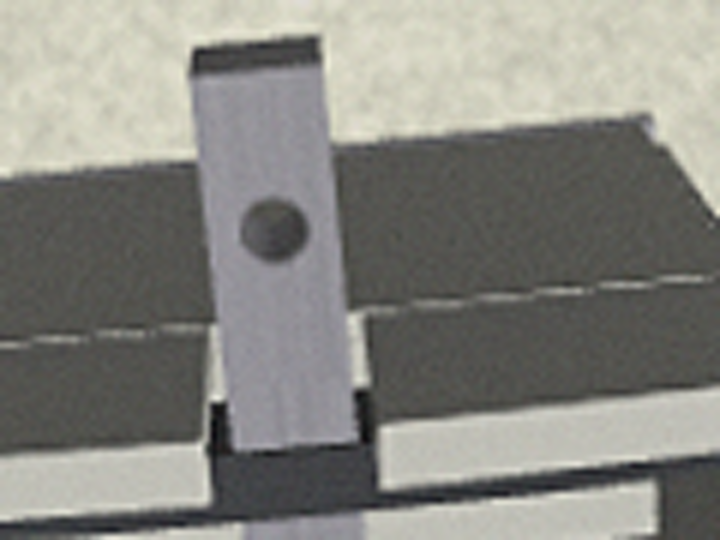

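```bash
python3 - <<'E'
from h import *
def t(a,b,z): return onz('w3',(a+.5)/6-.5+210,(b+.5)/6-.5+170,z)
f=lambda p:np.round(p*1000,1)
print('hole',f(t(274,231,.145)))
for q in [(193,76),(321,66),(231,450),(358,442)]: print('stud',f(t(*q,.145)))
for q in [(0,454),(205,441),(380,425),(718,387)]: print('flap',f(t(*q,.165)))
E
```

```text
hole [531.3  10.6 145. ]
stud [502.8   1.8 145. ]
stud [504.4  22.5 145. ]
stud [570.6  -3.2 145. ]
stud [572.6  18.9 145. ]
flap [555.4 -38.7 165. ]
flap [558.   -5.1 165. ]
flap [559.7  23.2 165. ]
flap [562.8  78.9 165. ]
```

>>> apply_moves([
  {"fingers": 1, "offset": [0.0022, 0.0322, 0.0], "roll": 0},
  {"fingers": 1, "offset": [0.0022, 0.0322, 0.0], "roll": 0},
  {"fingers": 1, "offset": [0.0022, 0.0322, 0.0], "roll": 0},
  {"fingers": 1, "offset": [0.0022, 0.0322, 0.01], "roll": 0},
  {"fingers": 1, "offset": [0.0022, 0.0322, 0.015], "roll": 0},
  {"fingers": 1, "offset": [0.0022, 0.0322, 0.02], "roll": 0},
  {"fingers": 1, "offset": [0.0022, 0.0322, 0.02], "roll": 0},
  {"fingers": 1, "offset": [0.0022, 0.0322, 0.015], "roll": 0},
  {"fingers": 1, "offset": [0.0022, 0.0322, 0.01], "roll": 0},
  {"fingers": 1, "offset": [0, 0, 0], "roll": 0},
])

```text
t: 12.12
tool_pos: [0.5223, 0.3106, 0.2059]
orientation: [-0.233, -3.126, -0.005]
wrist_force: [0.0, -0.0, 0.5]
opening: 0.0852
```

>>> apply_moves([
  {"fingers": 1, "offset": [0, 0, 0.02], "roll": 0},
  {"fingers": 1, "offset": [0, 0, 0.02], "roll": 0},
  {"fingers": 1, "offset": [0, 0, 0.01], "roll": 0},
  {"fingers": 1, "offset": [0, 0, 0.0], "roll": 0},
  {"fingers": 1, "offset": [0, 0, 0.0], "roll": 0},
  {"fingers": 1, "offset": [0, 0, 0.0], "roll": 0},
  {"fingers": 1, "offset": [0, 0, 0.0], "roll": 0},
  {"fingers": 1, "offset": [0, 0, 0], "roll": 0},
  {"fingers": 1, "offset": [0, 0, 0], "roll": 0},
  {"fingers": 1, "offset": [0, 0, 0], "roll": 0},
])

```text
t: 12.95
tool_pos: [0.5272, 0.3022, 0.161]
orientation: [0.25, 3.131, 0.001]
wrist_force: [0.4, 0.8, -0.5]
opening: 0.0856
```

```bash
python3 - <<'E'
from h import *
snap('wrist','w4')
s=read_state();print(s['t'],s['tool_pos'],s['orientation'],s['wrist_force'],s['opening'])
t=cv2.imread('pics/w4.png')
cv2.imwrite('pics/w4z.png',cv2.resize(t[190:290,180:320],None,fx=5.5,fy=5.5,interpolation=cv2.INTER_CUBIC))
E
```

```text
13.0 [0.52712999 0.30210699 0.16084373] [2.49664243e-01 3.13089629e+00 7.27180512e-04] [-0.30974072  0.02948114 -0.15058673] 0.08534866693073688
```

View pics/w4z.png

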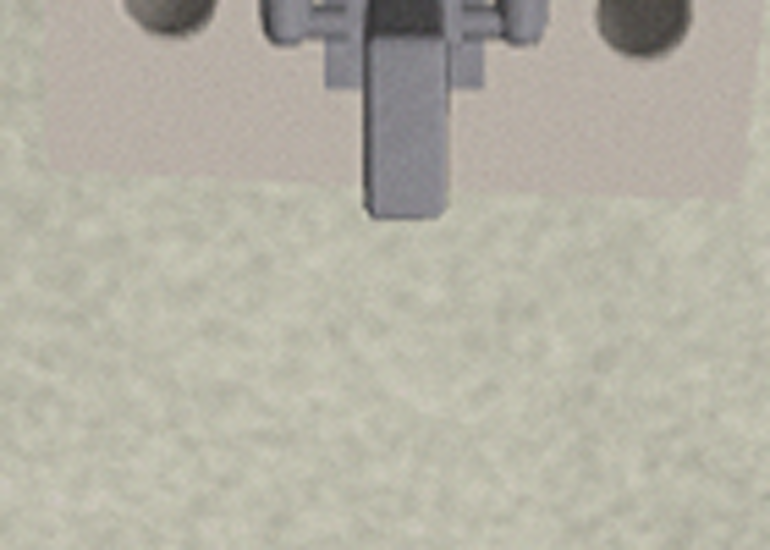

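```bash
python3 - <<'E'
from h import *
def t(a,b,z): return onz('w4',(a+.5)/5.5-.5+180,(b+.5)/5.5-.5+190,z)
P=[t(*q,.102) for q in [(368,38),(448,38),(366,212),(446,212)]]
print(np.round(np.array(P)*1000,1),np.mean(P,0))
E
```

```text
[[513.8 300.1 102. ]
 [515.3 309.3 102. ]
 [535.8 296.1 102. ]
 [537.4 305.7 102. ]] [0.52555955 0.30280106 0.102     ]
```

>>> apply_moves([
  {"fingers": 1, "offset": [0.0015, 0.0005, 0.01], "roll": 0},
  {"fingers": 1, "offset": [0, 0, 0.015], "roll": 0},
  {"fingers": 1, "offset": [0, 0, 0.015], "roll": 0},
  {"fingers": 1, "offset": [0, 0, 0.015], "roll": 0},
  {"fingers": 1, "offset": [0, 0, 0.01], "roll": 0},
  {"fingers": 1, "offset": [0, 0, 0.005], "roll": 0},
  {"fingers": 1, "offset": [0, 0, 0.0], "roll": 0},
  {"fingers": 1, "offset": [0, 0, 0], "roll": 0},
  {"fingers": 1, "offset": [0, 0, 0], "roll": 0},
  {"fingers": 1, "offset": [0, 0, 0], "roll": 0},
])

```text
t: 13.83
tool_pos: [0.5261, 0.3033, 0.0912]
orientation: [0.249, 3.13, 0.002]
wrist_force: [0.3, 0.5, -0.1]
opening: 0.0853
```

>>> apply_moves([
  {"fingers": 0, "offset": [0, 0, 0], "roll": 0},
  {"fingers": -0.5, "offset": [0, 0, 0], "roll": 0},
  {"fingers": -1, "offset": [0, 0, 0], "roll": 0},
  {"fingers": -1, "offset": [0, 0, 0], "roll": 0},
  {"fingers": -1, "offset": [0, 0, 0], "roll": 0},
  {"fingers": -1, "offset": [0, 0, 0], "roll": 0},
  {"fingers": -1, "offset": [0, 0, 0], "roll": 0},
  {"fingers": -1, "offset": [0, 0, 0], "roll": 0},
  {"fingers": -1, "offset": [0, 0, 0], "roll": 0},
  {"fingers": -1, "offset": [0, 0, 0], "roll": 0},
])

```text
t: 14.67
tool_pos: [0.5256, 0.303, 0.0904]
orientation: [0.249, 3.131, 0.0]
wrist_force: [-0.3, 0.1, 1.6]
opening: 0.0092
```

```bash
python3 - <<'E'
from h import *
snap('wrist','w5')
s=read_state();print(s['t'],s['tool_pos'],s['orientation'],s['wrist_force'],s['opening'])
E
```

```text
14.7167 [0.52562276 0.30296885 0.09042809] [2.49347382e-01 3.13140687e+00 5.25390093e-04] [-0.47678672 -0.62176855  1.14070288] 0.008914351085450795
```

View pics/w5.png

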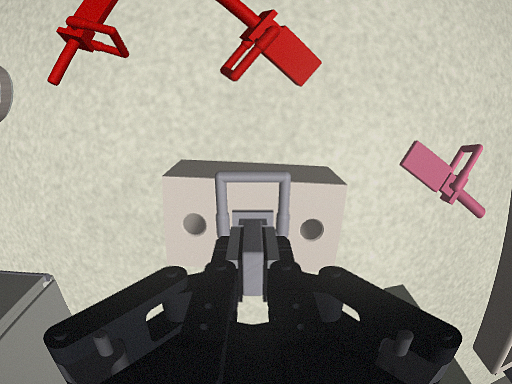

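>>> apply_moves([
  {"fingers": -1, "offset": [0, 0, -0.01], "roll": 0},
  {"fingers": -1, "offset": [0, 0, -0.02], "roll": 0},
  {"fingers": -1, "offset": [0, 0, -0.02], "roll": 0},
  {"fingers": -1, "offset": [0, 0, -0.02], "roll": 0},
  {"fingers": -1, "offset": [0, 0, -0.025], "roll": 0},
  {"fingers": -1, "offset": [0, 0, -0.025], "roll": 0},
  {"fingers": -1, "offset": [0, 0, -0.025], "roll": 0},
  {"fingers": -1, "offset": [0, 0, -0.02], "roll": 0},
  {"fingers": -1, "offset": [0, 0, -0.005], "roll": -2.5},
  {"fingers": -1, "offset": [0, 0, 0], "roll": -3},
])

```text
t: 15.55
tool_pos: [0.5263, 0.3034, 0.2634]
orientation: [0.096, 3.136, 0.003]
wrist_force: [0.2, -0.2, -1.7]
opening: 0.0092
```

>>> apply_moves([
  {"fingers": -1, "offset": [-0.001, -0.012, 0], "roll": 0},
  {"fingers": -1, "offset": [-0.0025, -0.03, 0], "roll": 0},
  {"fingers": -1, "offset": [-0.0025, -0.03, 0], "roll": 0},
  {"fingers": -1, "offset": [-0.0025, -0.03, 0], "roll": 0},
  {"fingers": -1, "offset": [-0.0025, -0.03, 0], "roll": 0},
  {"fingers": -1, "offset": [-0.0025, -0.03, 0], "roll": 0},
  {"fingers": -1, "offset": [-0.0025, -0.03, 0], "roll": 0},
  {"fingers": -1, "offset": [-0.0025, -0.03, 0], "roll": 0},
  {"fingers": -1, "offset": [-0.0025, -0.03, 0], "roll": 0},
  {"fingers": -1, "offset": [-0.0015, -0.023, 0], "roll": 0},
])

```text
t: 16.38
tool_pos: [0.5294, 0.0227, 0.2599]
orientation: [-0.106, -3.138, 0.002]
wrist_force: [0.9, -1.1, -2.2]
opening: 0.0096
```

>>> apply_moves([
  {"fingers": -1, "offset": [-0.001, -0.012, 0], "roll": 0},
  {"fingers": -1, "offset": [0, -0.005, 0], "roll": 0},
  {"fingers": -1, "offset": [0, 0, 0], "roll": 0},
  {"fingers": -1, "offset": [0, 0, 0], "roll": 0},
  {"fingers": -1, "offset": [0, 0, 0], "roll": 0},
  {"fingers": -1, "offset": [0, 0, 0], "roll": 0},
  {"fingers": -1, "offset": [0, 0, 0], "roll": 0},
  {"fingers": -1, "offset": [0, 0, 0], "roll": 0},
  {"fingers": -1, "offset": [0, 0, 0], "roll": 0},
  {"fingers": -1, "offset": [0, 0, 0], "roll": 0},
])

```text
t: 17.22
tool_pos: [0.5306, 0.0101, 0.2603]
orientation: [0.098, 3.14, 0.0]
wrist_force: [-0.1, -0.1, -2.3]
opening: 0.0091
```

```bash
python3 - <<'E'
from h import *
snap('wrist','w6')
s=read_state();print(s['t'],s['tool_pos'],s['orientation'],s['wrist_force'],s['opening'])
t=cv2.imread('pics/w6.png')
cv2.imwrite('pics/w6z.png',cv2.resize(t[140:290,170:330],None,fx=4.9,fy=4,interpolation=cv2.INTER_CUBIC))
snap('side','s6');snap('top','t6')
E
```

```text
17.2667 [0.53055952 0.01004157 0.26027591] [-9.85678730e-02 -3.14000139e+00 -8.86693779e-05] [-0.16364451 -0.4395293  -0.8519451 ] 0.008904385714682179
```

View pics/w6.png

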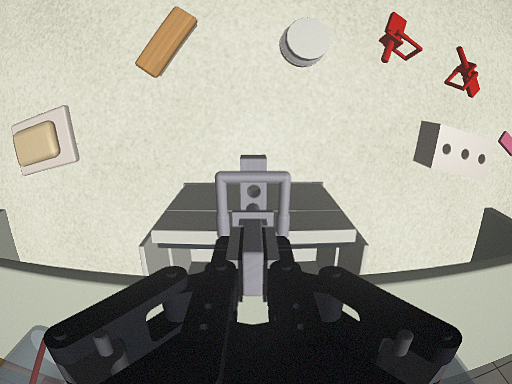

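View pics/s6.png

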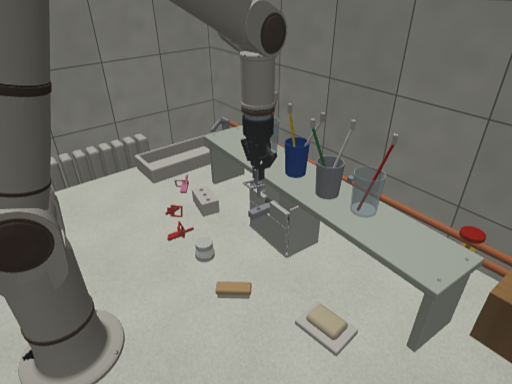

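```bash
python3 - <<'E'
from h import *
t=cv2.imread('pics/w6.png')
cv2.imwrite('pics/w6z.png',cv2.resize(t[145:245,200:310],None,fx=6,fy=6,interpolation=cv2.INTER_CUBIC))
print(proj('w6',[.5306,.0101,.260-.0744]),proj('w6',[.5313,.0106,.145]))
for f,p in [('s6',[.5306,.0101,.1856]),('s6',[.5313,.0106,.145]),('t6',[.5313,.0106,.145])]:
  d=f; print(f,proj(f,p))
E
```

```text
(np.float64(252.9480271310687), np.float64(207.05787401821203)) (np.float64(253.51194301026737), np.float64(190.98178769548616))
s6 (np.float64(258.3332110875265), np.float64(196.5278342613398))
s6 (np.float64(258.4453642971543), np.float64(208.63392281646614))
t6 (np.float64(275.4249464229552), np.float64(188.50852079340643))
```

View pics/w6z.png

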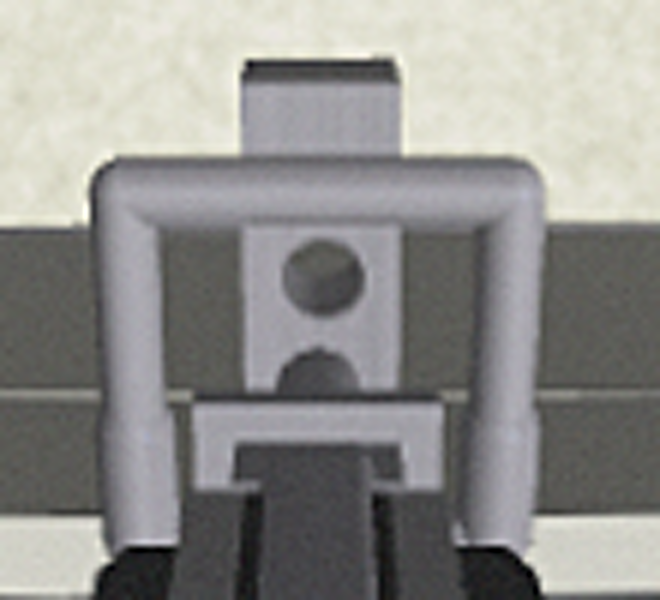

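```bash
python3 - <<'E'
from h import *
f=lambda a,b,z: np.round(onz('w6',(a+.5)/6-.5+200,(b+.5)/6-.5+145,z)*1000,1)
print('tip front',f(318,347,.1856), 'sideL',f(276,385,.1856),'R',f(359,385,.1856))
print('hole',f(322,278,.145),f(282,278,.145),f(364,278,.145))
print('flange front',f(193,402,.2205),f(443,402,.2205)) # top front edge z=flange under .2196+.004
print('bar',f(95,190,.2276),f(543,190,.2276))
E
```

```text
tip front [527.1  10.1 185.6] sideL [531.6   4.8 185.6] R [532.2  14.6 185.6]
hole [531.2  10.4 145. ] [530.9   4.8 145. ] [531.6  16.2 145. ]
flange front [519.8  -1.8 220.5] [521.3  22.7 220.5]
bar [496.   -8.2 227.6] [498.6  32.3 227.6]
```

>>> apply_moves([
  {"fingers": -1, "offset": [0, 0.0004, 0.005], "roll": 0},
  {"fingers": -1, "offset": [0, 0, 0.01], "roll": 0},
  {"fingers": -1, "offset": [0, 0, 0.01], "roll": 0},
  {"fingers": -1, "offset": [0, 0, 0.008], "roll": 0},
  {"fingers": -1, "offset": [0, 0, 0.004], "roll": 0},
  {"fingers": -1, "offset": [0, 0, 0.0], "roll": 0},
  {"fingers": -1, "offset": [0, 0, 0], "roll": 0},
  {"fingers": -1, "offset": [0, 0, 0], "roll": 0},
  {"fingers": -1, "offset": [0, 0, 0], "roll": 0},
  {"fingers": -1, "offset": [0, 0, 0], "roll": 0},
])

```text
t: 18.2
tool_pos: [0.5309, 0.0103, 0.2238]
orientation: [0.099, 3.139, 0.0]
wrist_force: [0.6, 0.1, -2.3]
opening: 0.0092
```

>>> apply_moves([
  {"fingers": -1, "offset": [0, 0, 0.001], "roll": 0},
  {"fingers": -1, "offset": [0, 0, 0.001], "roll": 0},
  {"fingers": -1, "offset": [0, 0, 0.001], "roll": 0},
  {"fingers": -1, "offset": [0, 0, 0.001], "roll": 0},
  {"fingers": -1, "offset": [0, 0, 0.001], "roll": 0},
  {"fingers": -1, "offset": [0, 0, 0.0], "roll": 0},
  {"fingers": -1, "offset": [0, 0, 0], "roll": 0},
  {"fingers": -1, "offset": [0, 0, 0], "roll": 0},
  {"fingers": -1, "offset": [0, 0, 0], "roll": 0},
  {"fingers": -1, "offset": [0, 0, 0], "roll": 0},
])

```text
t: 19.03
tool_pos: [0.5306, 0.0103, 0.2183]
orientation: [0.099, 3.14, 0.0]
wrist_force: [-0.0, 0.2, -1.6]
opening: 0.009
```

```bash
python3 - <<'E'
from h import *
snap('wrist','w7')
s=read_state();print(s['t'],s['tool_pos'],s['orientation'],s['wrist_force'],s['opening'])
t=cv2.imread('pics/w7.png')
cv2.imwrite('pics/w7z.png',cv2.resize(t[145:245,200:310],None,fx=6,fy=6,interpolation=cv2.INTER_CUBIC))
E
```

```text
19.0833 [0.53062169 0.01032098 0.21835244] [9.88110729e-02 3.13993773e+00 5.51188592e-05] [-0.80527457 -0.20807158 -1.92820003] 0.008871597629425033
```

View pics/w7z.png

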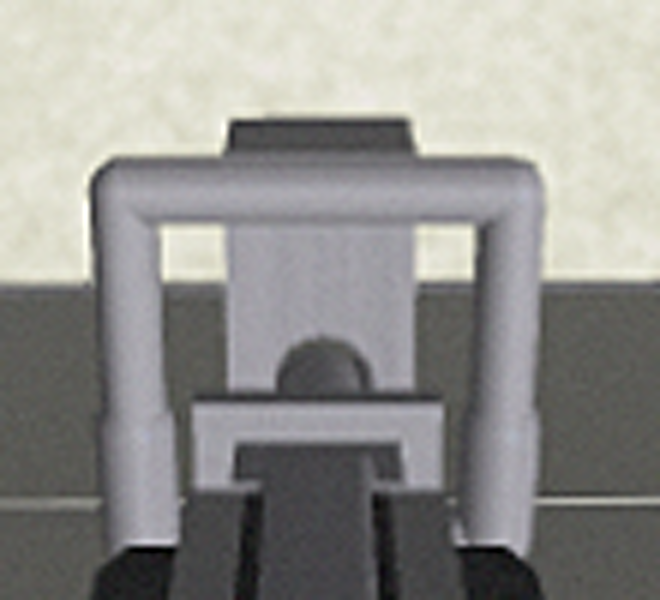

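>>> apply_moves([
  {"fingers": -1, "offset": [0, 0.0006, 0], "roll": 0},
  {"fingers": -1, "offset": [0, 0, 0], "roll": 0},
  {"fingers": -1, "offset": [0, 0, 0.001], "roll": 0},
  {"fingers": -1, "offset": [0, 0, 0.001], "roll": 0},
  {"fingers": -1, "offset": [0, 0, 0.001], "roll": 0},
  {"fingers": -1, "offset": [0, 0, 0.0], "roll": 0},
  {"fingers": -1, "offset": [0, 0, 0], "roll": 0},
  {"fingers": -1, "offset": [0, 0, 0], "roll": 0},
  {"fingers": -1, "offset": [0, 0, 0], "roll": 0},
  {"fingers": -1, "offset": [0, 0, 0], "roll": 0},
])

```text
t: 19.92
tool_pos: [0.5307, 0.0109, 0.2153]
orientation: [0.099, 3.14, 0.0]
wrist_force: [0.5, -0.8, -1.3]
opening: 0.0095
```

>>> apply_moves([
  {"fingers": -1, "offset": [0, 0, 0.001], "roll": 0},
  {"fingers": -1, "offset": [0, 0, 0.001], "roll": 0},
  {"fingers": -1, "offset": [0, 0, 0.001], "roll": 0},
  {"fingers": -1, "offset": [0, 0, 0.001], "roll": 0},
  {"fingers": -1, "offset": [0, 0, 0], "roll": 0},
  {"fingers": -1, "offset": [0, 0, 0.0], "roll": 0},
  {"fingers": -1, "offset": [0, 0, 0], "roll": 0},
  {"fingers": -1, "offset": [0, 0, 0], "roll": 0},
  {"fingers": -1, "offset": [0, 0, 0], "roll": 0},
  {"fingers": -1, "offset": [0, 0, 0], "roll": 0},
])

```text
t: 20.75
tool_pos: [0.5307, 0.0109, 0.2113]
orientation: [0.099, 3.14, 0.0]
wrist_force: [0.1, 0.8, -1.7]
opening: 0.0088
```

>>> apply_moves([
  {"fingers": -1, "offset": [0, 0, 0.0015], "roll": 0},
  {"fingers": -1, "offset": [0, 0, 0.0015], "roll": 0},
  {"fingers": -1, "offset": [0, 0, 0.0015], "roll": 0},
  {"fingers": -1, "offset": [0, 0, 0.0015], "roll": 0},
  {"fingers": -1, "offset": [0, 0, 0.0015], "roll": 0},
  {"fingers": -1, "offset": [0, 0, 0.0015], "roll": 0},
  {"fingers": -1, "offset": [0, 0, 0.0015], "roll": 0},
  {"fingers": -1, "offset": [0, 0, 0.0015], "roll": 0},
  {"fingers": -1, "offset": [0, 0, 0], "roll": 0},
  {"fingers": -1, "offset": [0, 0, 0], "roll": 0},
])

```text
t: 21.58
tool_pos: [0.5305, 0.0109, 0.1992]
orientation: [-0.099, -3.14, -0.0]
wrist_force: [-0.1, -0.4, -1.4]
opening: 0.0092
```

>>> apply_moves([
  {"fingers": -1, "offset": [0, 0, 0.0015], "roll": 0},
  {"fingers": -1, "offset": [0, 0, 0.0015], "roll": 0},
  {"fingers": -1, "offset": [0, 0, 0.0015], "roll": 0},
  {"fingers": -1, "offset": [0, 0, 0.0015], "roll": 0},
  {"fingers": -1, "offset": [0, 0, 0.0015], "roll": 0},
  {"fingers": -1, "offset": [0, 0, 0.0015], "roll": 0},
  {"fingers": -1, "offset": [0, 0, 0.0015], "roll": 0},
  {"fingers": -1, "offset": [0, 0, 0], "roll": 0},
  {"fingers": -1, "offset": [0, 0, 0], "roll": 0},
  {"fingers": -1, "offset": [0, 0, 0], "roll": 0},
])

```text
t: 22.42
tool_pos: [0.5307, 0.0109, 0.1888]
orientation: [0.099, 3.14, 0.0]
wrist_force: [-0.1, 0.0, -1.3]
opening: 0.0087
```

>>> apply_moves([
  {"fingers": -1, "offset": [0, 0, 0.0005], "roll": 0},
  {"fingers": -1, "offset": [0, 0, 0.0005], "roll": 0},
  {"fingers": -1, "offset": [0, 0, 0.0005], "roll": 0},
  {"fingers": -1, "offset": [0, 0, 0.0005], "roll": 0},
  {"fingers": -1, "offset": [0, 0, 0.0005], "roll": 0},
  {"fingers": -1, "offset": [0, 0, 0.0005], "roll": 0},
  {"fingers": -1, "offset": [0, 0, 0], "roll": 0},
  {"fingers": -1, "offset": [0, 0, 0], "roll": 0},
  {"fingers": -1, "offset": [0, 0, 0], "roll": 0},
  {"fingers": -1, "offset": [0, 0, 0], "roll": 0},
])

```text
t: 23.25
tool_pos: [0.5306, 0.0109, 0.1858]
orientation: [0.099, 3.14, 0.0]
wrist_force: [-0.3, -0.2, -1.6]
opening: 0.0092
```

>>> apply_moves([
  {"fingers": -1, "offset": [0, 0, 0.0005], "roll": 0},
  {"fingers": -1, "offset": [0, 0, 0.0005], "roll": 0},
  {"fingers": -1, "offset": [0, 0, 0.0], "roll": 0},
  {"fingers": -1, "offset": [0, 0, 0.0], "roll": 0},
  {"fingers": -1, "offset": [0, 0, 0.0], "roll": 0},
  {"fingers": -1, "offset": [0, 0, 0.0], "roll": 0},
  {"fingers": -1, "offset": [0, 0, 0], "roll": 0},
  {"fingers": -1, "offset": [0, 0, 0], "roll": 0},
  {"fingers": -1, "offset": [0, 0, 0], "roll": 0},
  {"fingers": -1, "offset": [0, 0, 0], "roll": 0},
])

```text
t: 24.08
tool_pos: [0.5308, 0.0109, 0.1853]
orientation: [0.099, 3.14, -0.0]
wrist_force: [-1.8, 1.2, 5.4]
opening: 0.0089
```

>>> apply_moves([
  {"fingers": -0.5, "offset": [0, 0, 0], "roll": 0},
  {"fingers": 0, "offset": [0, 0, 0], "roll": 0},
  {"fingers": 0, "offset": [0, 0, 0.0], "roll": 0},
  {"fingers": 0, "offset": [0, 0, 0.0], "roll": 0},
  {"fingers": 0, "offset": [0, 0, -0.005], "roll": 0},
  {"fingers": 0, "offset": [0, 0, -0.015], "roll": 0},
  {"fingers": 0, "offset": [0, 0, -0.02], "roll": 0},
  {"fingers": 0, "offset": [0, 0, -0.025], "roll": 0},
  {"fingers": 0, "offset": [0, 0, -0.02], "roll": 0},
  {"fingers": 0, "offset": [0, 0, -0.01], "roll": 0},
])

```text
t: 24.92
tool_pos: [0.5319, 0.0111, 0.2828]
orientation: [0.099, 3.136, 0.0]
wrist_force: [1.2, 0.6, 0.0]
opening: 0.0429
```

>>> apply_moves([
  {"fingers": 0, "offset": [0.015, 0, 0], "roll": 0},
  {"fingers": 0, "offset": [0.015, 0, 0], "roll": 0},
  {"fingers": 0, "offset": [0, 0, 0.0], "roll": 0},
  {"fingers": 0, "offset": [0, 0, 0.0], "roll": 0},
  {"fingers": 0, "offset": [0, 0, 0], "roll": 0},
  {"fingers": 0, "offset": [0, 0, 0], "roll": 0},
  {"fingers": 0, "offset": [0, 0, 0], "roll": 0},
  {"fingers": 0, "offset": [0, 0, 0], "roll": 0},
  {"fingers": 0, "offset": [0, 0, 0], "roll": 0},
  {"fingers": 0, "offset": [0, 0, 0], "roll": 0},
])

```text
t: 25.75
tool_pos: [0.5008, 0.0128, 0.2796]
orientation: [-0.099, -3.14, -0.0]
wrist_force: [0.1, 0.6, 0.5]
opening: 0.0426
```

```bash
python3 - <<'E'
from h import *
snap('wrist','w8')
s=read_state();print(s['t'],s['tool_pos'],s['orientation'],s['wrist_force'],s['opening'],s['qpos'])
t=cv2.imread('pics/w8.png')
cv2.imwrite('pics/w8z.png',cv2.resize(t[150:270,190:320],None,fx=5.5,fy=5,interpolation=cv2.INTER_CUBIC))
snap('side','s8')
s=cv2.imread('pics/s8.png')
cv2.imwrite('pics/s8z.png',cv2.resize(s[150:270,220:340],None,fx=6,fy=5,interpolation=cv2.INTER_CUBIC))
E
```

```text
25.8 [0.50075231 0.01278587 0.27967803] [-9.89147569e-02 -3.13982367e+00 -1.70148098e-04] [-0.0832881   0.22682526  0.60849344] 0.04289856904322647 [ 0.20615695  0.18707055 -0.32120539  1.88722763  0.06654818  1.07777544
  1.36645356]
```

View pics/w8z.png

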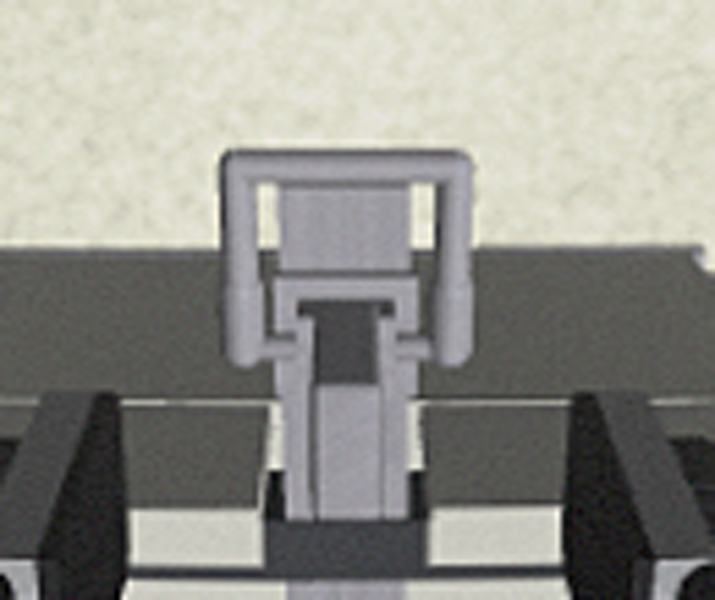

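View pics/s8z.png

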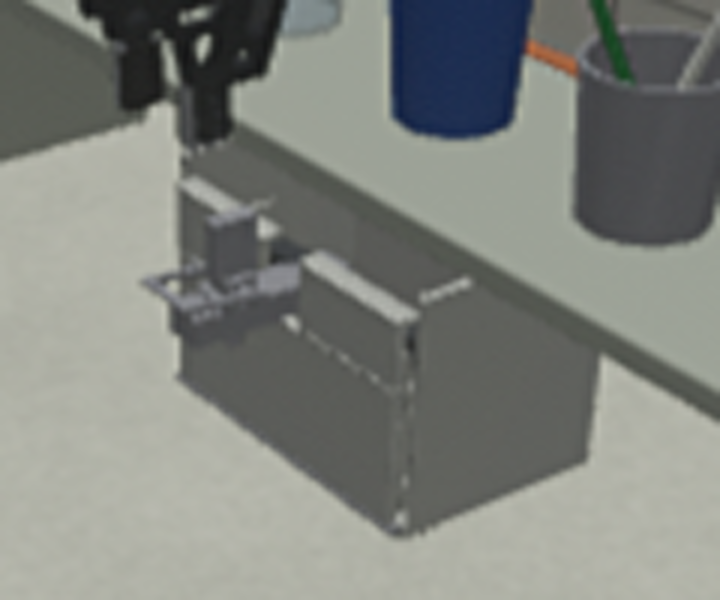

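>>> apply_moves([
  {"fingers": 1, "offset": [0.018, 0, 0], "roll": 0},
  {"fingers": 1, "offset": [0.018, 0, 0], "roll": 0},
  {"fingers": 1, "offset": [0.018, 0, 0.0], "roll": 0},
  {"fingers": 1, "offset": [0, 0, 0.0], "roll": -6},
  {"fingers": 1, "offset": [0, 0, 0], "roll": -6},
  {"fingers": 1, "offset": [0, 0, 0], "roll": -6},
  {"fingers": 1, "offset": [0, 0, 0], "roll": -6},
  {"fingers": 1, "offset": [0, 0, 0], "roll": -6},
  {"fingers": 1, "offset": [0, 0, 0], "roll": 0},
  {"fingers": 1, "offset": [0, 0, 0], "roll": 0},
])

```text
t: 26.68
tool_pos: [0.4468, 0.0162, 0.2798]
orientation: [-0.712, 3.06, 0.0]
wrist_force: [-0.1, -0.6, -0.5]
opening: 0.0852
```

```bash
python3 - <<'E'
from h import *
s=read_state();print(s['t'],s['tool_pos'],s['orientation'],s['qpos'])
E
```

```text
26.6833 [0.44678709 0.01616095 0.2798367 ] [-7.12344019e-01  3.05965757e+00  5.35640607e-06] [ 0.24445926  0.08515404 -0.35809498  2.00185676  0.03415812  1.06010376
  1.89913958]
```

>>> apply_moves([
  {"fingers": 1, "offset": [0, 0, 0], "roll": 6},
  {"fingers": 1, "offset": [0, 0, 0], "roll": 6},
  {"fingers": 1, "offset": [0, 0, 0], "roll": 6},
  {"fingers": 1, "offset": [0, 0, 0], "roll": 6},
  {"fingers": 1, "offset": [0, 0, 0], "roll": 6},
  {"fingers": 1, "offset": [0, 0, 0], "roll": 6},
  {"fingers": 1, "offset": [0, 0, 0], "roll": 6},
  {"fingers": 1, "offset": [0, 0, 0], "roll": 6},
  {"fingers": 1, "offset": [0, 0, 0], "roll": 6},
  {"fingers": 1, "offset": [0, 0, 0], "roll": 6},
])

```text
t: 27.52
tool_pos: [0.4468, 0.0162, 0.2798]
orientation: [-0.921, -3.003, -0.0]
wrist_force: [-0.2, -0.7, -0.3]
opening: 0.0852
```

>>> apply_moves([
  {"fingers": 1, "offset": [0, 0, 0], "roll": 6},
  {"fingers": 1, "offset": [0, 0, 0], "roll": 6},
  {"fingers": 1, "offset": [0, 0, 0], "roll": 6},
  {"fingers": 1, "offset": [0, 0, 0], "roll": 6},
  {"fingers": 1, "offset": [0, 0, 0], "roll": 6},
  {"fingers": 1, "offset": [0, 0, 0], "roll": 6},
  {"fingers": 1, "offset": [0, 0, 0], "roll": 6},
  {"fingers": 1, "offset": [0, 0, 0], "roll": 6},
  {"fingers": 1, "offset": [0, 0, 0], "roll": 6},
  {"fingers": 1, "offset": [0, 0, 0], "roll": 6},
])

```text
t: 28.35
tool_pos: [0.4468, 0.0162, 0.2798]
orientation: [-2.3, -2.14, -0.0]
wrist_force: [0.7, 0.2, 0.4]
opening: 0.0855
```

>>> apply_moves([
  {"fingers": 1, "offset": [0, 0, 0.02], "roll": 0},
  {"fingers": 1, "offset": [0, 0, 0.02], "roll": 0},
  {"fingers": 1, "offset": [0, 0, 0.02], "roll": 0},
  {"fingers": 1, "offset": [0, 0, 0.01], "roll": 0},
  {"fingers": 1, "offset": [0, 0, 0], "roll": 0},
  {"fingers": 1, "offset": [0, 0, 0], "roll": 0},
  {"fingers": 1, "offset": [0, 0, 0], "roll": 0},
  {"fingers": 1, "offset": [0, 0, 0], "roll": 0},
  {"fingers": 1, "offset": [0, 0, 0], "roll": 0},
  {"fingers": 1, "offset": [0, 0, 0], "roll": 0},
])

```text
t: 29.18
tool_pos: [0.4473, 0.0162, 0.2105]
orientation: [2.29, 2.149, 0.002]
wrist_force: [0.7, 0.0, -0.3]
opening: 0.0855
```

```bash
python3 - <<'E'
from h import *
snap('wrist','w9')
s=read_state();print(s['t'],s['tool_pos'],R.from_rotvec(s['orientation']).as_matrix().round(3),s['wrist_force'],s['opening'],s['qpos'])
snap('side','s9');snap('top','t9')
s=cv2.imread('pics/s9.png')
cv2.imwrite('pics/s9z.png',cv2.resize(s[120:240,180:320],None,fx=5.5,fy=5,interpolation=cv2.INTER_CUBIC))
E
```

```text
29.2333 [0.44717138 0.01617799 0.21039047] [[ 0.063  0.998  0.001]
 [ 0.998 -0.063 -0.   ]
 [ 0.     0.001 -1.   ]] [-0.53746612 -0.06432465  0.17846415] 0.0853867204606757 [ 0.1318997   0.16787945 -0.24950509  2.08349435  0.0531381   0.89483388
 -0.21061133]
```

View pics/w9.png

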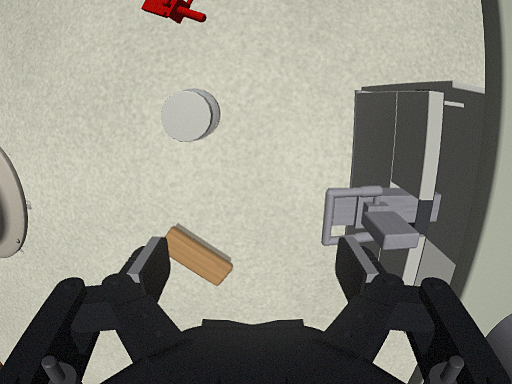

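View pics/s9z.png

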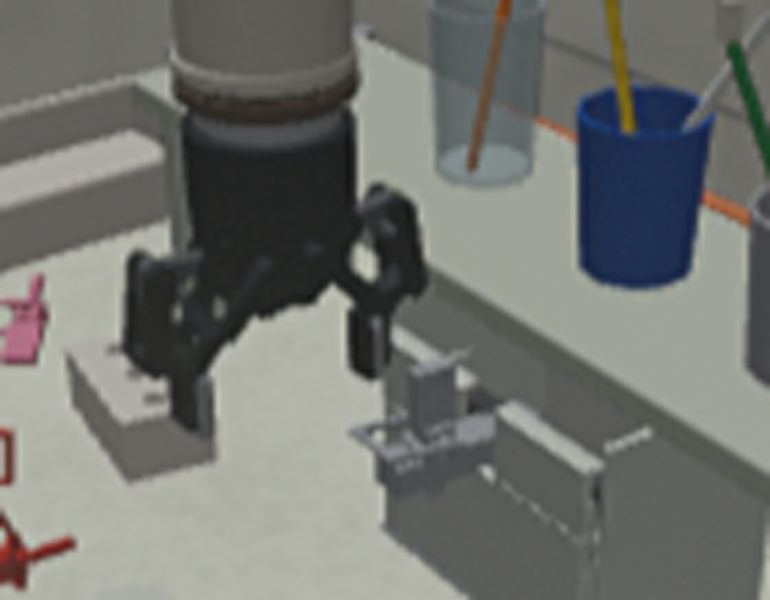

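```bash
python3 - <<'E'
from h import *
t=cv2.imread('pics/w9.png')
cv2.imwrite('pics/w9z.png',cv2.resize(t[180:300,300:430],None,fx=6,fy=5,interpolation=cv2.INTER_CUBIC))
b=np.array([.998,-.063,0]);n=np.array([.063,.998,0])
T=np.array([.44717,.01618,.2104])
for zt in (6,-10):
  for y in (42.5,50,57):
    for x in (-11,11):
      p=T+np.array([.063,.998,0])*x/1e3+np.array([.998,-.063,0])*y/1e3-np.array([0,0,zt/1e3]); print(zt,y,x,np.round(proj('w9',p),1))
E
```

```text
6 42.5 -11 [333.6 270.2]
6 42.5 11 [338.6 232.6]
6 50 -11 [347.  269.4]
6 50 11 [352.7 232.1]
6 57 -11 [359.2 268.6]
6 57 11 [365.5 231.6]
-10 42.5 -11 [341.4 287.6]
-10 42.5 11 [347.8 247.6]
-10 50 -11 [355.9 286.6]
-10 50 11 [363.2 246.9]
-10 57 -11 [369.1 285.4]
-10 57 11 [377.1 246.1]
```

View pics/w9z.png

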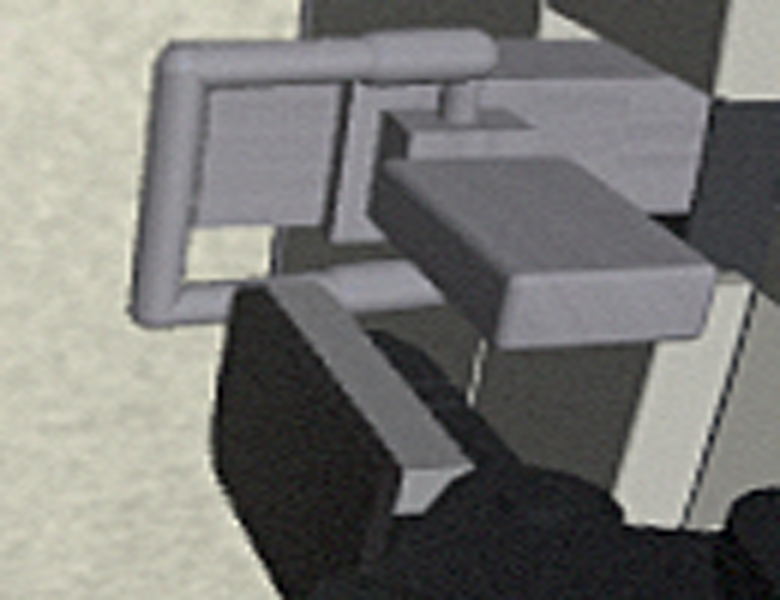

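>>> apply_moves([
  {"fingers": 1, "offset": [0, 0, -0.02], "roll": 0},
  {"fingers": 1, "offset": [0, 0, -0.01], "roll": -6},
  {"fingers": 1, "offset": [0, 0, 0], "roll": -6},
  {"fingers": 1, "offset": [0, 0, 0], "roll": -6},
  {"fingers": 1, "offset": [0, 0, 0], "roll": -6},
  {"fingers": 1, "offset": [0, 0, 0], "roll": -6},
  {"fingers": 1, "offset": [0, 0, 0], "roll": -6},
  {"fingers": 1, "offset": [0, 0, 0], "roll": -6},
  {"fingers": 1, "offset": [0, 0, 0], "roll": -6},
  {"fingers": 1, "offset": [0, 0, 0], "roll": -6},
])

```text
t: 30.17
tool_pos: [0.4468, 0.0162, 0.2399]
orientation: [1.057, 2.958, 0.0]
wrist_force: [0.1, 0.1, -0.1]
opening: 0.0854
```

>>> apply_moves([
  {"fingers": 1, "offset": [0, 0, 0], "roll": -6},
  {"fingers": 1, "offset": [0, 0, 0], "roll": -6},
  {"fingers": 1, "offset": [0, 0, 0], "roll": -6},
  {"fingers": 1, "offset": [0, 0, 0], "roll": -6},
  {"fingers": 1, "offset": [0, 0, 0], "roll": -6},
  {"fingers": 1, "offset": [0, 0, 0], "roll": -6},
  {"fingers": 1, "offset": [-0.02, 0.02, 0], "roll": 0},
  {"fingers": 1, "offset": [-0.022, 0.02, 0], "roll": 0},
  {"fingers": 1, "offset": [0, 0, 0], "roll": 0},
  {"fingers": 1, "offset": [0, 0, 0], "roll": 0},
])

```text
t: 31.0
tool_pos: [0.4918, 0.0547, 0.2397]
orientation: [-0.096, -3.14, -0.002]
wrist_force: [-0.6, -1.1, 0.5]
opening: 0.0851
```

>>> apply_moves([
  {"fingers": 1, "offset": [0, 0, 0.02], "roll": 0},
  {"fingers": 1, "offset": [0, 0, 0.02], "roll": 0},
  {"fingers": 1, "offset": [0, 0, 0.01], "roll": 0},
  {"fingers": 1, "offset": [0, 0, 0.0], "roll": 0},
  {"fingers": 1, "offset": [0, 0, 0], "roll": 0},
  {"fingers": 1, "offset": [0, 0, 0], "roll": 0},
  {"fingers": 1, "offset": [0, 0, 0], "roll": 0},
  {"fingers": 1, "offset": [0, 0, 0], "roll": 0},
  {"fingers": 1, "offset": [0, 0, 0], "roll": 0},
  {"fingers": 1, "offset": [0, 0, 0], "roll": 0},
])

```text
t: 31.83
tool_pos: [0.4915, 0.0535, 0.1903]
orientation: [0.099, 3.139, -0.0]
wrist_force: [0.4, -0.6, 0.2]
opening: 0.085
```

```bash
cat > m.py <<'E'
from h import *
H=np.array([.5308,.0109]);b=np.array([.998,-.061]);n=np.array([.061,.998])
def st():
    s=read_state();M=R.from_rotvec(s['orientation']).as_matrix();p=s['tool_pos'][:2]-H
    print(s['t'],s['tool_pos'].round(4),'bin mm',(p@b*1e3).round(2),(p@n*1e3).round(2),'yaw',np.degrees(np.arctan2(-M[1,0],-M[0,0])).round(2),s['wrist_force'].round(1),s['opening'])
E
python3 - <<'E'
from m import *
st();snap('wrist','w10')
t=cv2.imread('pics/w10.png')
cv2.imwrite('pics/w10z.png',cv2.resize(t[170:290,90:220],None,fx=6,fy=5,interpolation=cv2.INTER_CUBIC))
snap('side','s10')
s=cv2.imread('pics/s10.png')
cv2.imwrite('pics/s10z.png',cv2.resize(s[120:240,200:320],None,fx=6,fy=5,interpolation=cv2.INTER_CUBIC))
E
```

```text
31.8333 [0.4915 0.0535 0.1903] bin mm -41.81 40.08 yaw -3.61 [ 0.4 -0.6  0.2] 0.08501238265920696
```

View pics/w10.png

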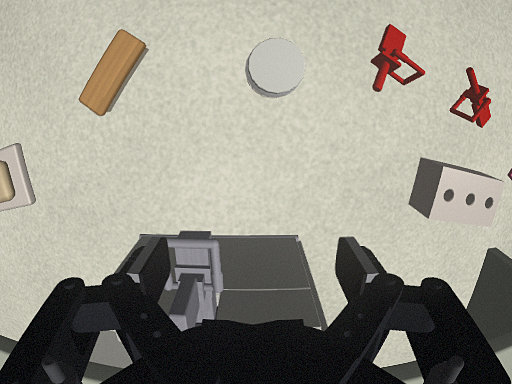

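View pics/s10z.png

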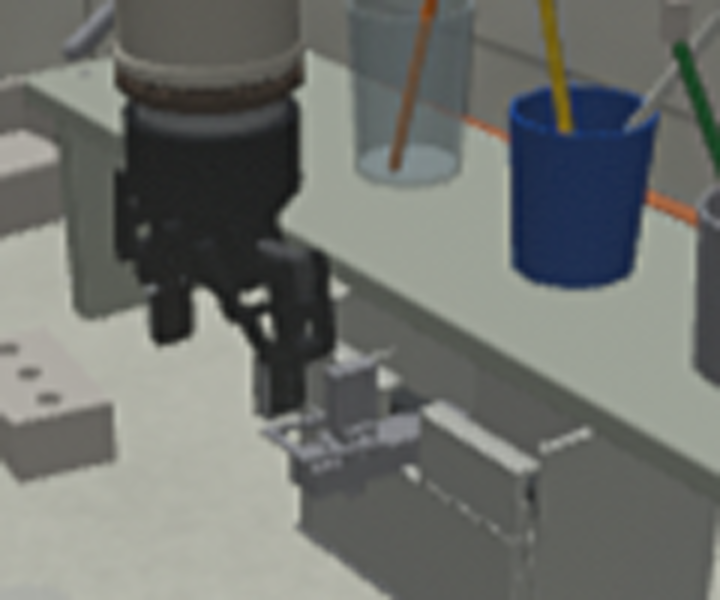

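>>> apply_moves([
  {"fingers": 1, "offset": [-0.0013, 0.008, 0], "roll": 0},
  {"fingers": 1, "offset": [0, 0, 0.01], "roll": 0},
  {"fingers": 1, "offset": [0, 0, 0.01], "roll": 0},
  {"fingers": 1, "offset": [0, 0, 0.004], "roll": 0},
  {"fingers": 1, "offset": [0, 0, 0], "roll": 0},
  {"fingers": 1, "offset": [0, 0, 0], "roll": 0},
  {"fingers": 1, "offset": [0, 0, 0], "roll": 0},
  {"fingers": 1, "offset": [0, 0, 0], "roll": 0},
  {"fingers": 1, "offset": [0, 0, 0], "roll": 0},
  {"fingers": 1, "offset": [0, 0, 0], "roll": 0},
])

```text
t: 32.77
tool_pos: [0.4933, 0.0613, 0.1661]
orientation: [0.099, 3.139, 0.0]
wrist_force: [-0.2, -0.1, -0.8]
opening: 0.0856
```

```bash

python3 - <<'E'
from m import *
st();snap('wrist','w11')
t=cv2.imread('pics/w11.png')
cv2.imwrite('pics/w11z.png',cv2.resize(t[200:320,90:220],None,fx=6,fy=5,interpolation=cv2.INTER_CUBIC))
E
```

```text
32.7667 [0.4933 0.0613 0.1661] bin mm -40.55 48.04 yaw -3.62 [-0.2 -0.1 -0.8] 0.08556226287261201
```

View pics/w11z.png

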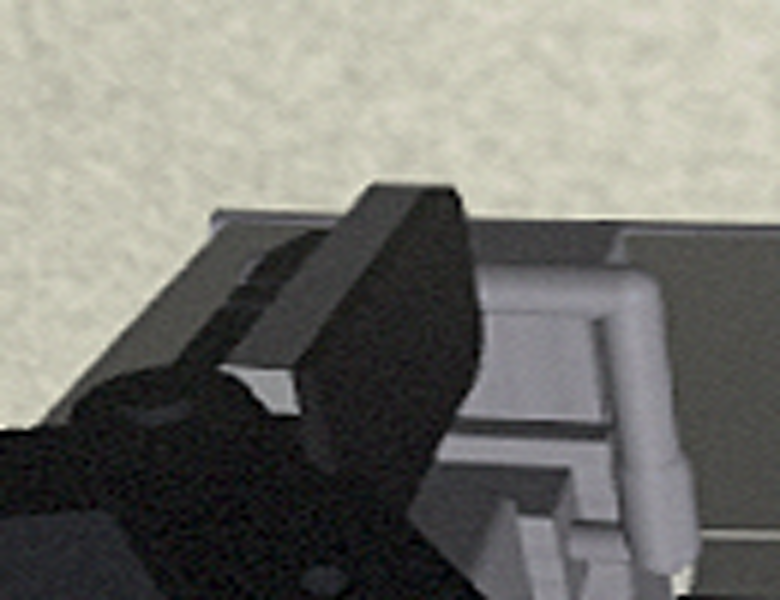

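>>> apply_moves([
  {"fingers": 1, "offset": [0, 0, 0.001], "roll": 0},
  {"fingers": 1, "offset": [0, 0, 0.001], "roll": 0},
  {"fingers": 1, "offset": [0, 0, 0.001], "roll": 0},
  {"fingers": 1, "offset": [0, 0, 0.001], "roll": 0},
  {"fingers": 1, "offset": [0, 0, 0.001], "roll": 0},
  {"fingers": 1, "offset": [0, 0, 0.001], "roll": 0},
  {"fingers": 1, "offset": [0, 0, 0.001], "roll": 0},
  {"fingers": 1, "offset": [0, 0, 0.001], "roll": 0},
  {"fingers": 1, "offset": [0, 0, 0], "roll": 0},
  {"fingers": 1, "offset": [0, 0, 0], "roll": 0},
])

```text
t: 33.65
tool_pos: [0.493, 0.0613, 0.1577]
orientation: [-0.099, -3.14, -0.0]
wrist_force: [-0.0, -0.2, -0.8]
opening: 0.0856
```

>>> apply_moves([
  {"fingers": 1, "offset": [0, 0, 0.001], "roll": 0},
  {"fingers": 1, "offset": [0, 0, 0.001], "roll": 0},
  {"fingers": 1, "offset": [0, 0, 0.001], "roll": 0},
  {"fingers": 1, "offset": [0, 0, 0.001], "roll": 0},
  {"fingers": 1, "offset": [0, 0, 0], "roll": 0},
  {"fingers": 1, "offset": [0, 0, 0], "roll": 0},
  {"fingers": 1, "offset": [0, 0, 0], "roll": 0},
  {"fingers": 1, "offset": [0, 0, 0], "roll": 0},
  {"fingers": 1, "offset": [0, 0, 0], "roll": 0},
  {"fingers": 1, "offset": [0, 0, 0], "roll": 0},
])

```text
t: 34.48
tool_pos: [0.493, 0.0614, 0.1538]
orientation: [-0.099, -3.14, -0.0]
wrist_force: [0.3, 0.0, 0.0]
opening: 0.0855
```

```bash

python3 - <<'E'
from m import *
st();snap('wrist','w12')
t=cv2.imread('pics/w12.png')
cv2.imwrite('pics/w12z.png',cv2.resize(t[200:320,90:220],None,fx=6,fy=5,interpolation=cv2.INTER_CUBIC))
E
```

```text
34.4833 [0.493  0.0614 0.1538] bin mm -40.79 48.07 yaw -3.6 [0.3 0.  0. ] 0.08551320744505243
```

View pics/w12z.png

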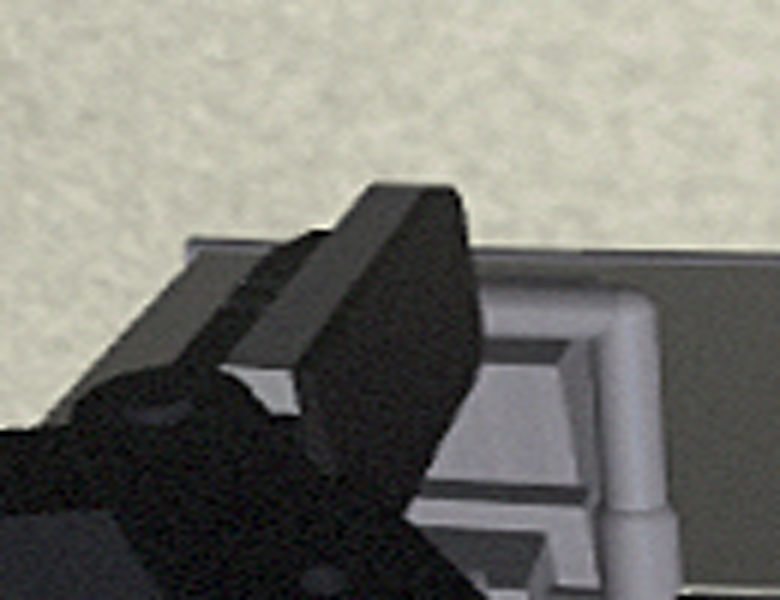

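>>> apply_moves([
  {"fingers": 1, "offset": [0, 0, 0.001], "roll": 0},
  {"fingers": 1, "offset": [0, 0, 0.001], "roll": 0},
  {"fingers": 1, "offset": [0, 0, 0.001], "roll": 0},
  {"fingers": 1, "offset": [0, 0, 0.001], "roll": 0},
  {"fingers": 1, "offset": [0, 0, 0.001], "roll": 0},
  {"fingers": 1, "offset": [0, 0, 0.001], "roll": 0},
  {"fingers": 1, "offset": [0, 0, 0], "roll": 0},
  {"fingers": 1, "offset": [0, 0, 0], "roll": 0},
  {"fingers": 1, "offset": [0, 0, 0], "roll": 0},
  {"fingers": 1, "offset": [0, 0, 0], "roll": 0},
])

```text
t: 35.37
tool_pos: [0.493, 0.0614, 0.1478]
orientation: [-0.099, -3.14, -0.0]
wrist_force: [0.4, 0.4, -0.1]
opening: 0.0854
```

>>> apply_moves([
  {"fingers": 1, "offset": [0, 0, 0.001], "roll": 0},
  {"fingers": 1, "offset": [0, 0, 0.001], "roll": 0},
  {"fingers": 1, "offset": [0, 0, 0.001], "roll": 0},
  {"fingers": 1, "offset": [0, 0, 0.001], "roll": 0},
  {"fingers": 1, "offset": [0, 0, 0.001], "roll": 0},
  {"fingers": 1, "offset": [0, 0, 0], "roll": 0},
  {"fingers": 1, "offset": [0, 0, 0], "roll": 0},
  {"fingers": 1, "offset": [0, 0, 0], "roll": 0},
  {"fingers": 1, "offset": [0, 0, 0], "roll": 0},
  {"fingers": 1, "offset": [0, 0, 0], "roll": 0},
])

```text
t: 36.2
tool_pos: [0.493, 0.0614, 0.1428]
orientation: [0.099, 3.14, 0.0]
wrist_force: [-0.4, 0.7, 1.0]
opening: 0.0854
```

>>> apply_moves([
  {"fingers": 1, "offset": [0, 0, 0.001], "roll": 0},
  {"fingers": 1, "offset": [0, 0, 0.001], "roll": 0},
  {"fingers": 1, "offset": [0, 0, 0.001], "roll": 0},
  {"fingers": 1, "offset": [0, 0, 0.001], "roll": 0},
  {"fingers": 1, "offset": [0, 0, 0], "roll": 0},
  {"fingers": 1, "offset": [0, 0, 0], "roll": 0},
  {"fingers": 1, "offset": [0, 0, 0], "roll": 0},
  {"fingers": 1, "offset": [0, 0, 0], "roll": 0},
  {"fingers": 1, "offset": [0, 0, 0], "roll": 0},
  {"fingers": 1, "offset": [0, 0, 0], "roll": 0},
])

```text
t: 37.03
tool_pos: [0.4929, 0.0614, 0.1388]
orientation: [-0.099, -3.14, 0.0]
wrist_force: [-0.6, 1.1, 0.3]
opening: 0.0853
```

```bash

python3 - <<'E'
from m import *
st();snap('wrist','w13')
t=cv2.imread('pics/w13.png')
cv2.imwrite('pics/w13z.png',cv2.resize(t[200:320,90:220],None,fx=6,fy=5,interpolation=cv2.INTER_CUBIC))
snap('side','s13')
s=cv2.imread('pics/s13.png')
cv2.imwrite('pics/s13z.png',cv2.resize(s[140:240,220:320],None,fx=6,fy=6,interpolation=cv2.INTER_CUBIC))
E
```

```text
37.0333 [0.4929 0.0614 0.1388] bin mm -40.92 48.04 yaw -3.61 [-0.6  1.1  0.3] 0.08532094176367637
```

View pics/w13z.png

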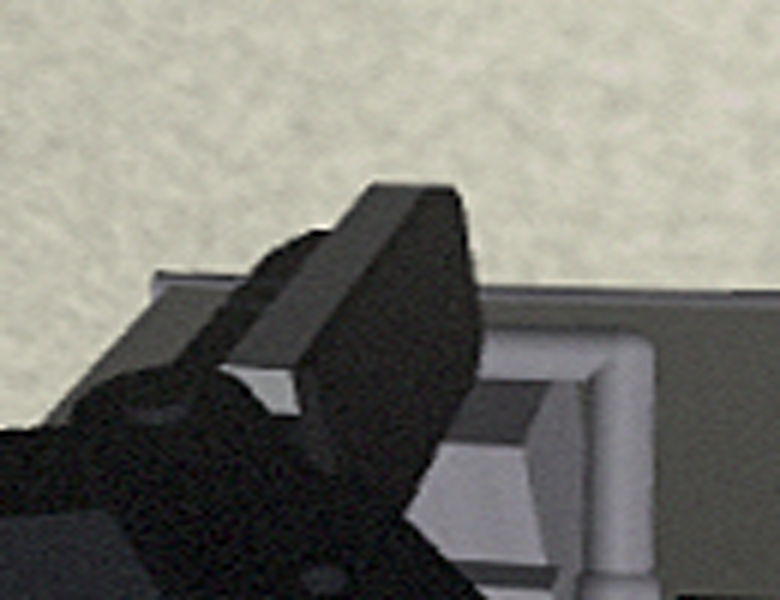

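View pics/s13z.png

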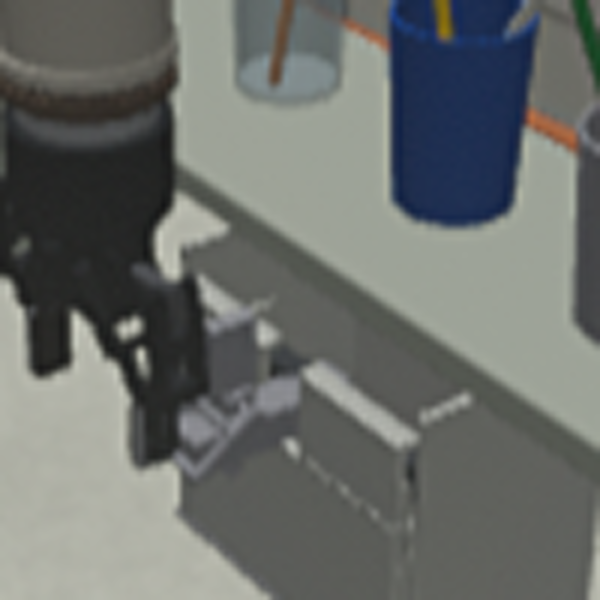

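>>> apply_moves([
  {"fingers": 1, "offset": [0, 0, 0.001], "roll": 0},
  {"fingers": 1, "offset": [0, 0, 0.001], "roll": 0},
  {"fingers": 1, "offset": [0, 0, 0.001], "roll": 0},
  {"fingers": 1, "offset": [0, 0, 0], "roll": 0},
  {"fingers": 1, "offset": [0, 0, 0], "roll": 0},
  {"fingers": 1, "offset": [0, 0, 0], "roll": 0},
  {"fingers": 1, "offset": [0, 0, 0], "roll": 0},
  {"fingers": 1, "offset": [0, 0, 0], "roll": 0},
  {"fingers": 1, "offset": [0, 0, 0], "roll": 0},
  {"fingers": 1, "offset": [0, 0, 0], "roll": 0},
])

```text
t: 37.97
tool_pos: [0.4929, 0.0614, 0.1357]
orientation: [-0.099, -3.14, -0.0]
wrist_force: [-1.1, -0.5, 1.1]
opening: 0.0853
```

>>> apply_moves([
  {"fingers": 1, "offset": [0, 0, 0.001], "roll": 0},
  {"fingers": 1, "offset": [0, 0, 0.001], "roll": 0},
  {"fingers": 1, "offset": [0, 0, 0.001], "roll": 0},
  {"fingers": 1, "offset": [0, 0, 0], "roll": 0},
  {"fingers": 1, "offset": [0, 0, 0], "roll": 0},
  {"fingers": 1, "offset": [0, 0, 0], "roll": 0},
  {"fingers": 1, "offset": [0, 0, 0], "roll": 0},
  {"fingers": 1, "offset": [0, 0, 0], "roll": 0},
  {"fingers": 1, "offset": [0, 0, 0], "roll": 0},
  {"fingers": 1, "offset": [0, 0, 0], "roll": 0},
])

```text
t: 38.8
tool_pos: [0.4929, 0.0614, 0.1327]
orientation: [-0.099, -3.14, -0.0]
wrist_force: [-2.7, -0.0, 1.6]
opening: 0.0853
```

>>> apply_moves([
  {"fingers": 1, "offset": [0, 0, 0.001], "roll": 0},
  {"fingers": 1, "offset": [0, 0, 0.001], "roll": 0},
  {"fingers": 1, "offset": [0, 0, 0], "roll": 0},
  {"fingers": 1, "offset": [0, 0, 0], "roll": 0},
  {"fingers": 1, "offset": [0, 0, 0], "roll": 0},
  {"fingers": 1, "offset": [0, 0, 0], "roll": 0},
  {"fingers": 1, "offset": [0, 0, 0], "roll": 0},
  {"fingers": 1, "offset": [0, 0, 0], "roll": 0},
  {"fingers": 1, "offset": [0, 0, 0], "roll": 0},
  {"fingers": 1, "offset": [0, 0, 0], "roll": 0},
])

```text
t: 39.63
tool_pos: [0.4931, 0.0614, 0.1308]
orientation: [0.099, 3.14, 0.0]
wrist_force: [-1.4, -0.6, 0.9]
opening: 0.0855
```

```bash

python3 - <<'E'
from m import *
st();snap('wrist','w14')
t=cv2.imread('pics/w14.png')
cv2.imwrite('pics/w14z.png',cv2.resize(t[200:320,90:220],None,fx=6,fy=5,interpolation=cv2.INTER_CUBIC))
snap('side','s14')
s=cv2.imread('pics/s14.png')
cv2.imwrite('pics/s14z.png',cv2.resize(s[140:240,220:320],None,fx=6,fy=6,interpolation=cv2.INTER_CUBIC))
E
```

```text
39.6333 [0.4931 0.0614 0.1308] bin mm -40.67 48.1 yaw -3.61 [-1.4 -0.6  0.9] 0.08549383082570737
```

View pics/w14z.png

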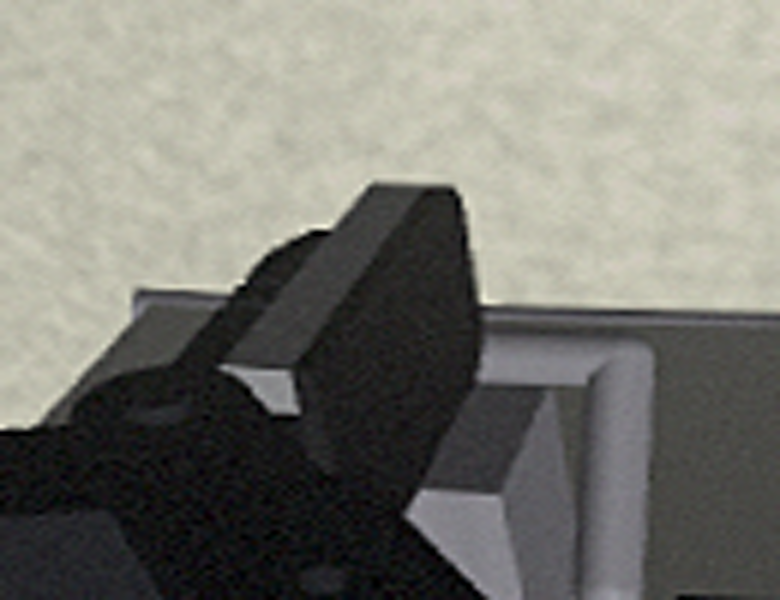

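View pics/s14z.png

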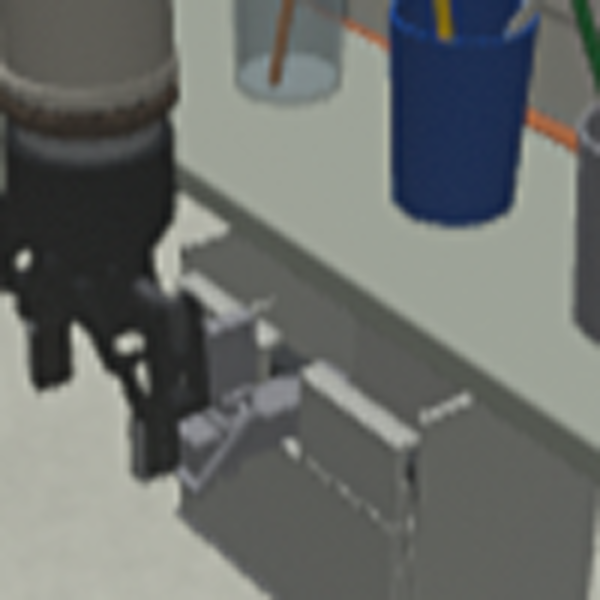

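```bash

python3 - <<'E'
from m import *
for f,v in [('w12',312),('w13',353),('w14',358)]:
  o,d=ray(f,90+560/6,200+v/5)
  for X in (-34,-32,-30):
    k=(X/1e3-(o[:2]-H)@b)/(d[:2]@b);p=o+d*k
    print(f,X,((p[:2]-H)@n*1e3).round(1),(p[2]*1e3).round(1))
E
```

```text
w12 -34 11.5 144.8
w12 -32 10.6 141.5
w12 -30 9.7 138.2
w13 -34 13.1 137.6
w13 -32 12.2 134.5
w13 -30 11.3 131.4
w14 -34 13.4 130.9
w14 -32 12.6 127.8
w14 -30 11.7 124.8
```

>>> apply_moves([
  {"fingers": 1, "offset": [0, 0.001, 0], "roll": 0},
  {"fingers": 1, "offset": [0, 0.001, 0], "roll": 0},
  {"fingers": 1, "offset": [0, 0.001, 0], "roll": 0},
  {"fingers": 1, "offset": [0, 0, 0.0005], "roll": 0},
  {"fingers": 1, "offset": [0, 0, 0.0005], "roll": 0},
  {"fingers": 1, "offset": [0, 0, 0.0005], "roll": 0},
  {"fingers": 1, "offset": [0, 0, 0.0005], "roll": 0},
  {"fingers": 1, "offset": [0, 0, 0], "roll": 0},
  {"fingers": 1, "offset": [0, 0, 0], "roll": 0},
  {"fingers": 1, "offset": [0, 0, 0], "roll": 0},
])

```text
t: 40.57
tool_pos: [0.4932, 0.0644, 0.1287]
orientation: [-0.099, -3.14, -0.0]
wrist_force: [-0.6, -0.5, -0.7]
opening: 0.0855
```

>>> apply_moves([
  {"fingers": 1, "offset": [0, 0, 0.0005], "roll": 0},
  {"fingers": 1, "offset": [0, 0, 0.0005], "roll": 0},
  {"fingers": 1, "offset": [0, 0, 0.0005], "roll": 0},
  {"fingers": 1, "offset": [0, 0, 0.0005], "roll": 0},
  {"fingers": 1, "offset": [0, 0, 0], "roll": 0},
  {"fingers": 1, "offset": [0, 0, 0], "roll": 0},
  {"fingers": 1, "offset": [0, 0, 0], "roll": 0},
  {"fingers": 1, "offset": [0, 0, 0], "roll": 0},
  {"fingers": 1, "offset": [0, 0, 0], "roll": 0},
  {"fingers": 1, "offset": [0, 0, 0], "roll": 0},
])

```text
t: 41.4
tool_pos: [0.4932, 0.0643, 0.1268]
orientation: [0.099, 3.14, 0.0]
wrist_force: [0.4, 0.3, -0.1]
opening: 0.0855
```

```bash

python3 - <<'E'
from m import *
st();snap('wrist','w15')
t=cv2.imread('pics/w15.png')
cv2.imwrite('pics/w15z.png',cv2.resize(t[200:320,90:220],None,fx=6,fy=5,interpolation=cv2.INTER_CUBIC))
snap('side','s15')
s=cv2.imread('pics/s15.png')
cv2.imwrite('pics/s15z.png',cv2.resize(s[140:240,220:320],None,fx=6,fy=6,interpolation=cv2.INTER_CUBIC))
E
```

```text
41.4 [0.4932 0.0643 0.1268] bin mm -40.74 51.05 yaw -3.61 [ 0.4  0.3 -0.1] 0.08552609070419083
```

View pics/w15z.png

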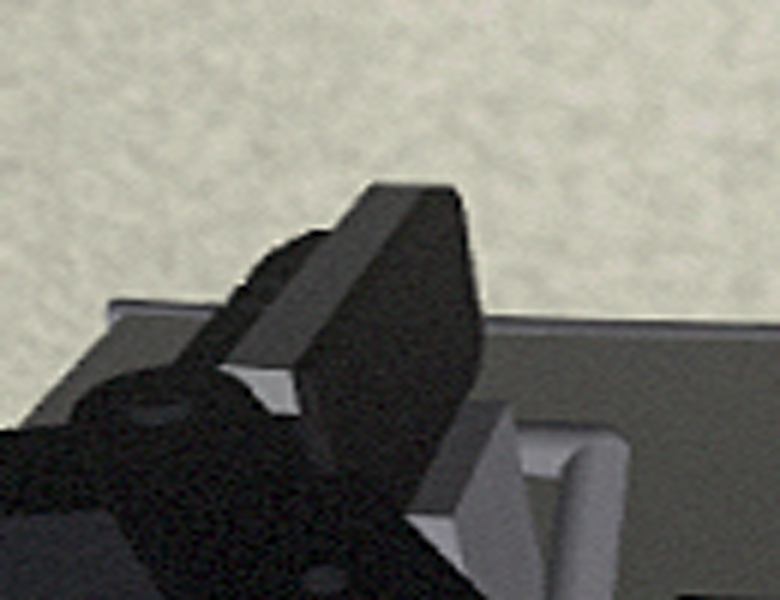

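View pics/s15z.png

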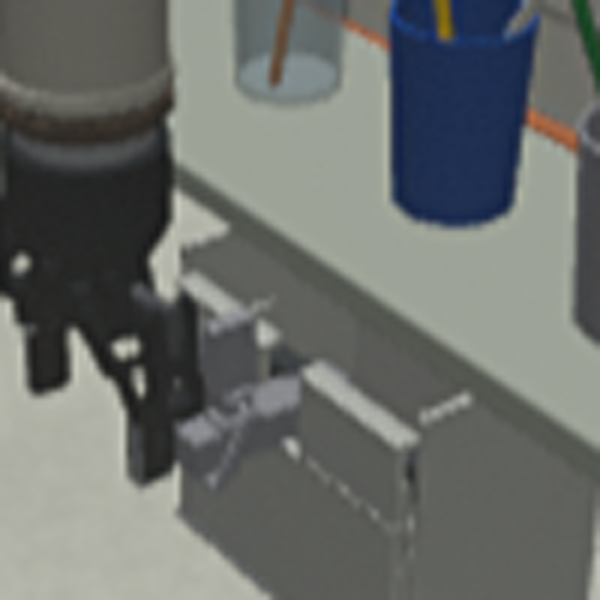

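>>> apply_moves([
  {"fingers": 1, "offset": [0.005, 0, 0], "roll": 0},
  {"fingers": 1, "offset": [0.01, 0, 0], "roll": 0},
  {"fingers": 1, "offset": [0.02, 0, 0], "roll": 0},
  {"fingers": 1, "offset": [0.02, 0, 0], "roll": 0},
  {"fingers": 1, "offset": [0.02, 0, -0.01], "roll": 0},
  {"fingers": 1, "offset": [0.0, 0, -0.03], "roll": 0},
  {"fingers": 1, "offset": [0, -0.02, -0.03], "roll": 0},
  {"fingers": 1, "offset": [0, -0.02, -0.03], "roll": 0},
  {"fingers": 1, "offset": [0, 0, 0], "roll": 0},
  {"fingers": 1, "offset": [0, 0, 0], "roll": 0},
])

```text
t: 42.33
tool_pos: [0.4162, 0.0282, 0.2282]
orientation: [0.103, 3.136, -0.001]
wrist_force: [-0.2, 0.5, -0.8]
opening: 0.0855
```

>>> apply_moves([
  {"fingers": 1, "offset": [0, 0, 0], "roll": 0},
  {"fingers": 1, "offset": [0, 0, 0], "roll": 0},
  {"fingers": 1, "offset": [0, 0, 0], "roll": 0},
  {"fingers": 1, "offset": [0, 0, 0], "roll": 0},
  {"fingers": 1, "offset": [0, 0, 0], "roll": 0},
  {"fingers": 1, "offset": [0, 0, 0], "roll": 0},
  {"fingers": 1, "offset": [0, 0, 0], "roll": 0},
  {"fingers": 1, "offset": [0, 0, 0], "roll": 0},
  {"fingers": 1, "offset": [0, 0, 0], "roll": 0},
  {"fingers": 1, "offset": [0, 0, 0], "roll": 0},
])

```text
t: 43.17
tool_pos: [0.4159, 0.0291, 0.2268]
orientation: [0.099, 3.14, 0.0]
wrist_force: [0.1, -0.1, 0.1]
opening: 0.0854
```

```bash

python3 - <<'E'
from m import *
st();snap('wrist','w16')
t=cv2.imread('pics/w16.png')
cv2.imwrite('pics/w16z.png',cv2.resize(t[150:270,170:330],None,fx=5,fy=5,interpolation=cv2.INTER_CUBIC))
snap('side','s16')
s=cv2.imread('pics/s16.png')
cv2.imwrite('pics/s16z.png',cv2.resize(s[150:270,220:340],None,fx=6,fy=5,interpolation=cv2.INTER_CUBIC))
E
```

```text
43.1667 [0.4159 0.0291 0.2268] bin mm -115.83 11.18 yaw -3.61 [ 0.1 -0.1  0.1] 0.08543908434073262
```

View pics/w16z.png

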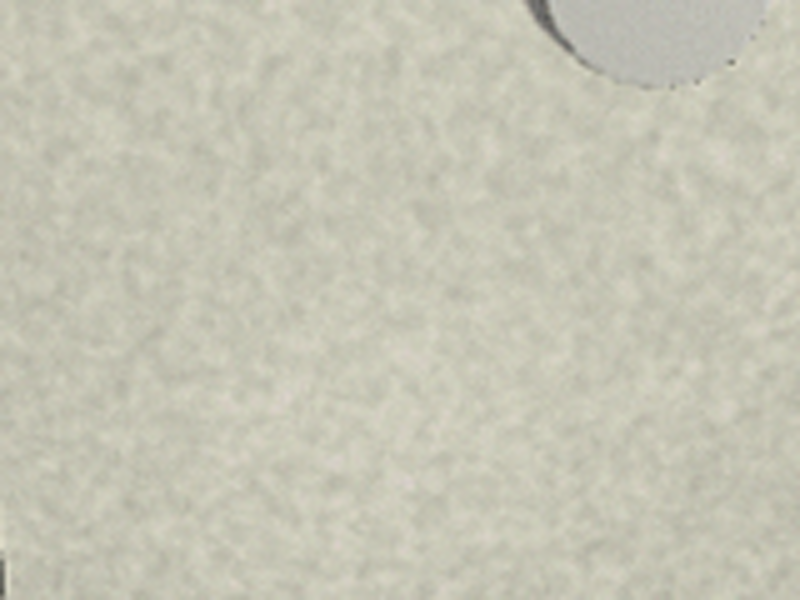

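View pics/s16z.png

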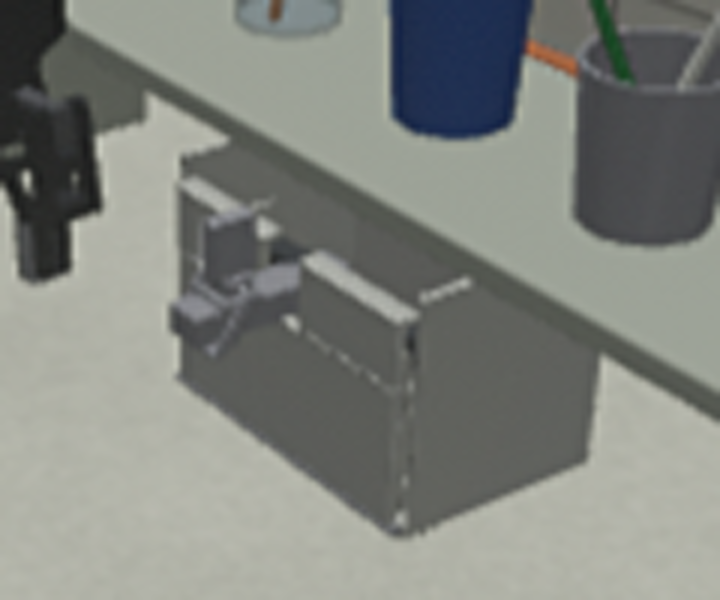

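```bash

python3 - <<'E'
from m import *
def P(x,y,z): return np.append(H+b*x/1e3+n*y/1e3,z/1e3)
for a in (.7,.8,.9,1.0,1.1,1.2):
  u,v=proj('s16',P(-36*np.cos(a),-17,153-36*np.sin(a)));print(a,((u-220+.5)*6-.5).round(),((v-150+.5)*5-.5).round())
for q in [(0,-5,197),(0,-17,153),(-12,-12,149)]:
  u,v=proj('s16',P(*q));print(q,((u-220+.5)*6-.5).round(),((v-150+.5)*5-.5).round())
A=cv2.imread('pics/s8.png').astype(int);B=cv2.imread('pics/s16.png').astype(int)
D=np.abs(A-B).max(2);print((D[200:265,270:340]>40).sum())
ys,xs=np.where(D>60);print(xs.min(),xs.max(),ys.min(),ys.max())
A=cv2.imread('pics/s4.png').astype(int);D=np.abs(A-B).max(2);print((D[200:265,270:340]>40).sum())
E
```

```text
0.7 204.0 349.0
0.8 209.0 351.0
0.9 213.0 353.0
1.0 219.0 354.0
1.1 224.0 355.0
1.2 230.0 355.0
(0, -5, 197) 238.0 220.0
(0, -17, 153) 253.0 298.0
(-12, -12, 149) 226.0 307.0
0
18 273 3 247
0
```

View pics/w16.png

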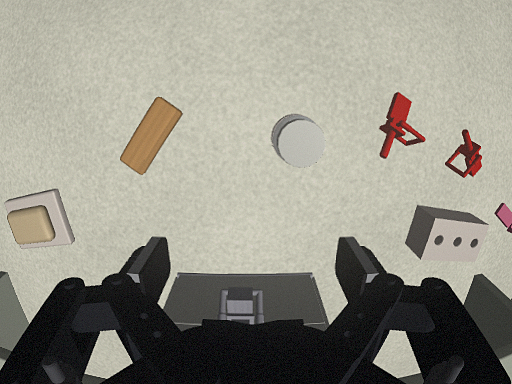

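```bash

python3 - <<'E'
from m import *
s=cv2.imread('pics/s16.png');a=cv2.imread('pics/s13.png')
cv2.imwrite('pics/s16y.png',cv2.resize(s[185:230,240:280],None,fx=16,fy=13,interpolation=cv2.INTER_CUBIC))
E
```

```text
(no output)
```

View pics/s16y.png

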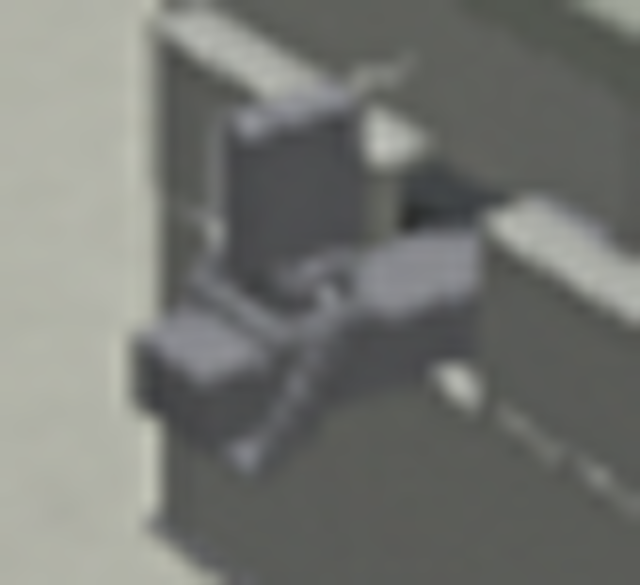

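```bash

python3 - <<'E'
from m import *
A=cv2.imread('pics/s8.png').astype(int);B=cv2.imread('pics/s16.png').astype(int)
D=np.abs(A-B).max(2);print((D[190:200,252:264]>40).sum())
st();ticket.job_done()
E
```

```text
0
43.2667 [0.4159 0.0291 0.2268] bin mm -115.81 11.17 yaw -3.61 [-0.7  0.5 -0. ] 0.0851926741668351
the job is handed in; nothing more can be done
```

The bin is locked: the flap is shut, the pin is seated in the stud, and the loop has snapped under the stud's free end. I handed the job in at about 43 s.

- **Flap:** I pushed it shut 40–50 mm left of the middle until it met its stop. The reading peaked at about 9 N. The side pictures from before and after the pin and loop work show no change in the flap.
- **Pin:** I took it from the stand and lowered it into the hole, shifting it 1 mm sideways on the way from what the wrist camera showed. It went in without any noticeable force until the flange touched down at the expected height, at about 7 N. The pin's grip plate showed no movement after the loop was pressed.
- **Loop:** I pressed it down with one finger of the open gripper just beyond the stud's end. It snapped under, the force dropped to zero, and the bar is no longer in front of the stud's end.
- **At hand-in:** The gripper was open, about 75 mm back from where it pressed the loop, and the wrist force was near zero. The other objects were not touched.

**Less certain:** The loop readings were only 1–3 N, below the 6–12 N expected, but I only have readings from between moves, so a peak could have been missed. The final loop angle, about 1.0–1.1 rad, is a coarse estimate from one side picture. Matching only the bar's end in that picture gave about 0.9, right at the locking limit. That the bar sits under the stud is clear in both the wrist and side pictures.

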